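# Fill the ice bucket from the ice well

### The arm

A 6-joint arm with a two-finger parallel gripper is mounted at the origin on a cart in front of the work surface, level with it; the furniture and walls round the work are solid. World frame = base frame: x ahead of the robot, y to its left, z up, the work surface at z = 0. Lengths are in m, angles in rad, forces in N, time in s.
With the tool pointing down it reaches from about 0.4 to 0.825 m from the base axis. Payload 7 kg.
Tool frame: the origin (TCP) lies at the very end of the fingers, on their centre line; the grasp point (between the pads) lies 19 mm behind it (tcp_to_grasp is the distance from the TCP to the grasp point, in m); x points along the fingers, z is the direction in which the jaws open and shut, and the axes are right-handed (so a half turn about x gives the same grasp; the last joint's range is limited). The gripper opens to 88 mm and grips with 3 to 60 N. Pads are 19 mm wide; open, the fingers measure 130 mm over their backs; the gripper's body (78 mm by 193 mm) begins 47 mm behind the grasp point.
Start: joints at [1.611, 0.359, 0.012, 0, -1.224, -0.288], TCP at [0.166, 0.654, 0.227] pointing down, gripper open.
Joint ranges: [-3.07, 3.07], [-1.43, 2.12], [-1.02, 1.25], [-3.03, 1.67], [-3.05, -0], [-3.03, 3.03]. Speed limits (rad/s): [2.39, 2.39, 3.01, 3.14, 3.14, 3.14].

### API

Orientations are given as [roll, pitch, yaw] about the fixed x, y, z axes, in that order (R = Rz(yaw) Ry(pitch) Rx(roll)).
In Python, from station import get_state, grab_frame, job_done, tcp_to_grasp gives the robot as it stands. The module is installed in compiled form; this text tells all that it offers.
- The arm moves only by the shell command python3 -m crank 'ROWS' [FORCE]. ROWS is JSON, a list of rows, each a list of 7 numbers: the shift along the tool's x, y, z in m, then the turn, a rotation vector about the tool's x, y, z in rad, then the opening, from 0 (shut) to 1 (fully open). In form: [[x, y, z, wx, wy, wz, fingers], ...]. A call has 1 to 10 rows; each row is the pose to reach, as a shift and turn from the pose commanded when the call began, along the tool's axes at that moment; what a row does not reach only later rows make up. A row lasts 1/8 s, in which the tool goes at most 62.5 mm and 10.7 degrees, less where a joint would pass 70% of its speed; a pose out of reach is approached as far as the arm can. A call with a gripper value outside its range is refused whole. The fingers move at their own pace and stop on an object; FORCE is the grip in N (left out, the last holds). Time passes only in rows, so rows that repeat a pose let the fingers close. It gives the time, the measured TCP pose, the force and the opening at its end, in the units of the state.
- get_state(): the state, without advancing time (a new reading comes with each control period).
- grab_frame(name): name is "side" or "top"; returns a dict with "pixels" (384x512x3 uint8, red, green, blue), "vfov" (degrees; the focal length in pixels is half the picture's height over the tangent of half this angle, whatever the lens; pixels are square), "cx", "cy" (the principal point, pixels), "extrinsics" (4x4, takes a point from world to camera coordinates). Camera axes: x right, y up, looking along -z (the intrinsics and any distortion apply to the point x, -y, -z); pixel columns grow to the right and rows downward; lengths in m; the calibration is good to about 2 mm. A picture is of the moment at which its call begins. There is no depth.
- job_done(): hands the job in, once; it reports no verdict.
The state is a dict: "t": time; "q": joint angles; "qd": joint speeds; "joint_efforts": joint torques, N m; "eef_pos": TCP position; "ee_rot": TCP orientation; "force": force on the tool from outside, world axes, zero at the start; "moment": the same for the moment, N m; "width": finger opening in m.
Only numpy, scipy, OpenCV 4.12 (cv2) and the standard library are available. Lean on these libraries where they do the work, as an engineer would, in place of code of your own. Each camera call takes 0.05 s, during which the arm holds its last target.

### The job

Get the ice bucket ready for the table: take its lid off, scoop every ice cube out of the cooled ice well into the bucket with the ice scoop (never touch the ice with the fingers), and put the lid back on, fully seated. Leave the scoop lying flat on the slate mat it came from, and slide the well's control to the long mark (standby). Knock nothing over.

Things in the scene. Friction and masses are not known exactly. Their poses are not given: they have to be found in the camera images.
- ice_well: Cooled ice well: a fixed steel trough, open on top. Origin: centre of the trough, on the table; x runs along the trough, away from the robot at yaw 0. Inside 275 mm (x) by 104 mm (y), walls 12 mm thick, rim 62 mm above the table. A ledge at its -x end (60 mm deep, 128 mm wide, 30 mm high) carries the control. At the start all ice lies in the far part (centres at x above -20 mm).
- well_floor (a point): Centre of the trough's inner floor, 12 mm above the table.
- control (a joint): Slide control on the well's ledge: a black grip 26 mm (well x) by 16 mm (well y, the way it slides), 27 mm high. Value 0 to 0.09 m, growing toward the well's +y (left as the robot sees it). Five white marks 22.5 mm apart lie along the ledge's front edge, from 0 to 0.09; the long one (18 mm, the others 7 mm) is at 0.0225. About 1.5 N of friction, no spring.
- control_top (a point): Centre of the top of the control's grip, 58.5 mm above the table.
- long_mark (a point): Point of the control's track, on the ledge's top (31 mm above the table), level with the long mark: the middle of the grip must come to stand over it.
- scoop: Steel ice scoop, loose, 0.2 kg. Origin: centre of the bowl's flat underside; x points out of the open mouth, z up. Bowl 80 mm long (x -40 to 40), 96 mm wide, metal 3 mm thick (front edge 1.6 mm), cheeks 46 mm high at the closed back, falling to 9 mm at the mouth, bottom corners bevelled 9 mm; the cheeks' front edges are sharp, bevelled on the inside. Mass centre about 16 mm behind the origin.
- scoop_lip (a point): Middle of the scoop's front edge, on the underside: (40, 0, 0) mm in the scoop's frame.
- scoop_grip (a point): Point on the handle's axis where it is best held, pinched across its width from above: (-86, 0, 90) mm in the scoop's frame. The handle is a straight bar, 20 mm wide (y), 16 mm thick, that rises from the back at 45 degrees, from (-36, 0, 40) to (-114, 0, 118) mm.
- slate_mat: Black slate mat, fixed, 200 mm (x) by 250 mm (y), 6 mm thick, its long side away from the robot; origin at the centre of its underside. The scoop lies on it at the start.
- bucket: Steel ice bucket, loose, 0.9 kg; origin at the centre of its underside. 115 mm high, 160 mm across the rim outside, 152 mm inside, tapering to 128 mm at the foot; inner floor 6 mm above the underside. Two small loop handles on its +y and -y sides reach 101 mm from the axis at 88 mm height.
- bucket_rim (a point): Centre of the bucket's mouth at the height of the rim, 115 mm above its underside.
- lid: Lid of the bucket, loose, 0.22 kg, on the bucket at the start. Origin: centre of its underside, a plug 135 mm across and 8 mm deep; above the plug a disc 166 mm across that lies on the rim, its top 12 to 13 mm above the origin. Seated, the origin is 107 mm above the bucket's underside.
- lid_knob (a point): Centre of the lid's dark wooden knob, 31 mm across, which spans 24 to 46 mm above the lid's origin; this point is 35 mm above it.
- ice0: Ice cube, clear, loose, 36 mm with edges bevelled 7.5 mm, 35 g, slippery (friction about 0.1 on everything). Origin at its centre. Five to eight cubes are there; absent ones read None.
- ice1: Ice cube like ice0.
- ice2: Ice cube like ice0.
- ice3: Ice cube like ice0.
- ice4: Ice cube like ice0.
- ice5: Ice cube like ice0.
- pepper_mill: Dark wooden pepper mill, 57 x 57 x 174 mm, loose, a bystander that stands in front, right of the ice well; origin at its foot.
- ice6: Ice cube like ice0.
- ice7: Ice cube like ice0.
Things that resemble listed ones, but are neither listed nor needed, are in the scene too. Leave any red look-alike of the ice0 alone.

How it is judged:
On the way, in this order (a step that is already met when the one before it is completed fails the run):
1. the lid is off the bucket and clear of its mouth (horizontal distance between lid and bucket above 0.13 m), for 0.2 s.
2. every ice cube is in the bucket (horizontal distance between each of ice0, ice1, ice2, ice3, ice4, ice5, ice6, ice7 and bucket below 0.075 m and z of ice0 in the frame of bucket between 0 and 0.105 m and z of ice1 in the frame of bucket between 0 and 0.105 m and z of ice2 in the frame of bucket between 0 and 0.105 m and z of ice3 in the frame of bucket between 0 and 0.105 m and z of ice4 in the frame of bucket between 0 and 0.105 m and z of ice5 in the frame of bucket between 0 and 0.105 m and z of ice6 in the frame of bucket between 0 and 0.105 m and z of ice7 in the frame of bucket between 0 and 0.105 m), for 0.3 s.
At the end, for the whole second after the job is handed in: Every ice cube lies in the bucket; the lid is seated on it (centred within 13 mm, down on the rim, level); the bucket stands upright; the scoop lies flat on the slate mat, the middle of its bowl over the mat; the control stands within 5 mm of the long mark; all at rest (all of step 2 and horizontal distance between lid and bucket below 0.013 m and z of lid in the frame of bucket between 0.1 and 0.111 m and angle between each of lid, bucket's own z axis and vertical below 0.08 rad and linear speed of each of bucket, scoop below 0.02 m/s and x of scoop in the frame of slate_mat between -0.1 and 0.1 m and y of scoop in the frame of slate_mat between -0.125 and 0.125 m and z of scoop in the frame of slate_mat below 0.02 m and angle between scoop's own z axis and vertical below 0.15 rad and value of joint control between 0.0175 and 0.0275 m); the robot touches nothing.
It fails at once if the fingers touch the ice (contact force between the fingers and ice0 above 0.5 N or contact force between the fingers and ice1 above 0.5 N or contact force between the fingers and ice2 above 0.5 N or contact force between the fingers and ice3 above 0.5 N or contact force between the fingers and ice4 above 0.5 N or contact force between the fingers and ice5 above 0.5 N or contact force between the fingers and ice6 above 0.5 N or contact force between the fingers and ice7 above 0.5 N).
It fails at once if the bucket is knocked over (angle between bucket's own z axis and vertical above 0.6 rad).
It fails at once if the pepper mill is knocked over (angle between pepper_mill's own z axis and vertical above 0.6 rad).
Of ice0, ice1, ice2, ice3, ice4, ice5, ice6, ice7 only 5 to 8 are there at a start; the rules pass over those that are not, and their reading is None.
At some moment in a run one of bucket, scoop may be knocked a few centimetres aside while the robot is not near it.
It also fails if it takes over 184 s, if anything falls off the work surface, if the arm or the gripper's body presses on something with over 40 N, if the wrist force passes 120 N, or if a joint passes its speed limit or range.

## Working session

There is one attempt and no reset: what is moved stays moved. The work goes in short steps, Python scripts to look and compute and a shell command to move; the robot and the scene stay as the last step left them, time stands still between calls to the robot, and variables do not carry over. Pictures are saved under pics/ and viewed, and the job is handed in when it is done.

```bash
ls; mkdir -p pics; python3 - <<'E'
from station import *
import cv2
s=get_state();print(s,tcp_to_grasp)
for n in("side","top"):
    f=grab_frame(n);cv2.imwrite(f"pics/{n}0.png",f["pixels"][:,:,::-1]);print({k:v for k,v in f.items() if k!="pixels"})
E
```

```text
pics
{'t': 0.0, 'q': array([ 1.61107125e+00,  3.59360847e-01,  1.10665278e-02, -3.95642198e-04,
       -1.22408623e+00, -2.88118104e-01]), 'qd': array([-1.23808636e-03,  5.02261627e-04, -4.01749649e-04,  5.73782570e-04,
        6.19263442e-05, -5.42466389e-04]), 'joint_efforts': array([ 1.57304448e-04, -5.82718956e+01,  2.93048841e+01,  6.99746355e+00,
        6.73916191e-03, -1.53012897e-04]), 'eef_pos': array([0.16546485, 0.65389973, 0.22563466]), 'ee_rot': array([ 0.05755277,  1.56916901, -1.76122147]), 'force': array([-0.36978773, -0.19496483, -0.59545097]), 'moment': array([ 0.06090788, -0.02473808, -0.00398456]), 'width': 0.08801938300555905} 0.0188
{'vfov': 56.4250081663879, 'cx': 254.24074915426348, 'cy': 189.15035466864686, 'extrinsics': array([[-0.99279116, -0.11811565, -0.02035679,  0.54991385],
       [ 0.06701677, -0.68785534,  0.72274738, -0.07372979],
       [-0.0993703 ,  0.71617297,  0.69081244, -0.95734823],
       [ 0.        ,  0.        ,  0.        ,  1.        ]])}
{'vfov': 53.88541090324727, 'cx': 252.52942039695708, 'cy': 191.3573605204046, 'extrinsics': array([[ 0.01586489, -0.99980457,  0.01179526,  0.01977389],
       [ 0.99930691,  0.01625209,  0.03348997, -0.52635907],
       [-0.03367513,  0.01125577,  0.99936945, -1.17641646],
       [ 0.        ,  0.        ,  0.        ,  1.        ]])}
```

View pics/side0.png

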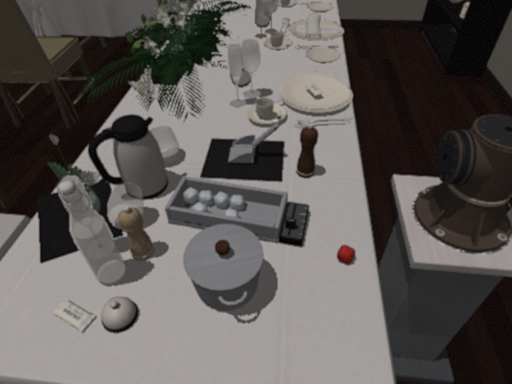

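View pics/top0.png

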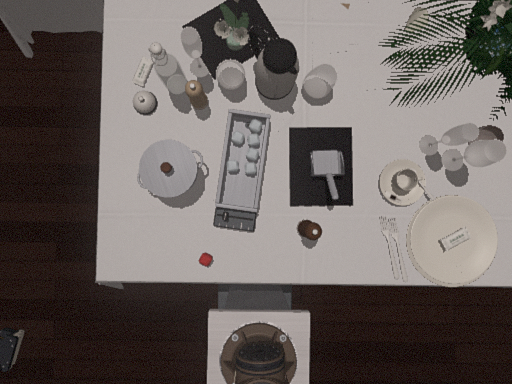

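```bash
cat > h.py <<'E'
import numpy as np, cv2
from station import *
from scipy.spatial.transform import Rotation as Ro
def fl(f): return 192/np.tan(np.radians(f["vfov"])/2)
def proj(f,P):
    E=f["extrinsics"];p=E[:3,:3]@np.asarray(P,float)+E[:3,3];k=fl(f)
    return np.array([f["cx"]+k*p[0]/-p[2], f["cy"]-k*p[1]/-p[2]])
def ray(f,uv):
    E=f["extrinsics"];k=fl(f);R=E[:3,:3]
    d=np.array([(uv[0]-f["cx"])/k,-(uv[1]-f["cy"])/k,-1.])
    return -R.T@E[:3,3], R.T@d
def plane(f,uv,z):
    o,d=ray(f,uv);return o+d*(z-o[2])/d[2]
def tri(fa,ua,fb,ub):
    o,d=ray(fa,ua);p,e=ray(fb,ub);d=d/np.linalg.norm(d);e=e/np.linalg.norm(e)
    t=np.linalg.lstsq(np.c_[d,-e],p-o,rcond=None)[0];a=o+t[0]*d;b=p+t[1]*e
    return (a+b)/2,np.linalg.norm(a-b)
def snap(tag,crops={}):
    fr={}
    for n in("side","top"):
        f=fr[n]=grab_frame(n)
        np.savez(f"{n}_{tag}.npz",**f)
    for k,(n,x0,y0,x1,y1) in crops.items():
        save(fr[n],f"pics/{k}_{tag}.png",x0,y0,x1,y1)
    return fr
def save(f,path,x0,y0,x1,y1,gain=1.6):
    im=f["pixels"][y0:y1,x0:x1,::-1];s=min(800/(x1-x0),600/(y1-y0))
    im=cv2.resize(im,None,fx=s,fy=s,interpolation=cv2.INTER_CUBIC)
    im=np.clip(im*gain,0,255).astype(np.uint8)
    st=20 if (x1-x0)>120 else 10
    for u in range((x0//st+1)*st,x1,st):
        cv2.line(im,(int((u-x0)*s),0),(int((u-x0)*s),6),(0,255,255),1);cv2.putText(im,str(u),(int((u-x0)*s)-10,18),0,.4,(0,255,255),1)
    for v in range((y0//st+1)*st,y1,st):
        cv2.line(im,(0,int((v-y0)*s)),(6,int((v-y0)*s)),(0,255,255),1);cv2.putText(im,str(v),(8,int((v-y0)*s)+4),0,.4,(0,255,255),1)
    cv2.imwrite(path,im)
def load(n,tag): return dict(np.load(f"{n}_{tag}.npz"))
def tool():
    s=get_state();R=Ro.from_euler('xyz',s["ee_rot"]);return s,R
E
python3 - <<'E'
from h import *
snap("a",{"tw":("top",125,95,365,275),"sw":("side",150,110,340,250),"sb":("side",150,200,370,330)})
E
```

```text
(no output)
```

View pics/tw_a.png

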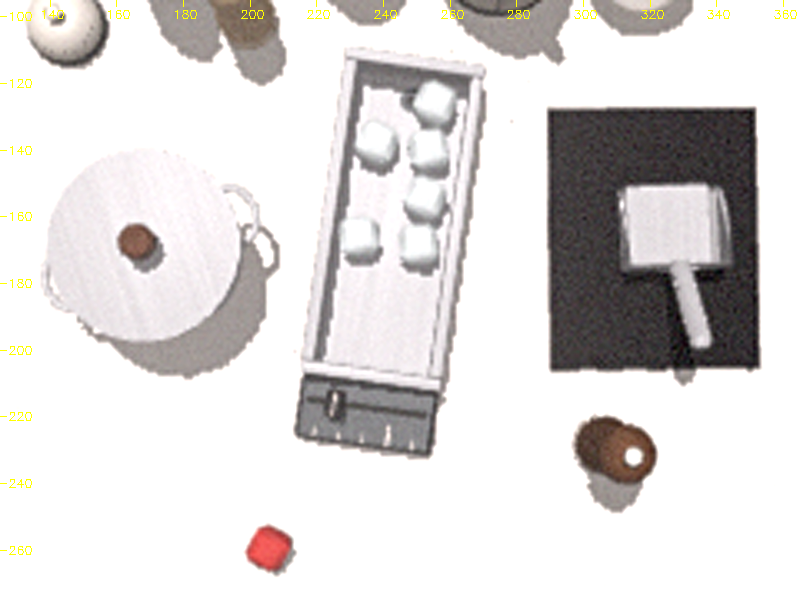

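View pics/sw_a.png

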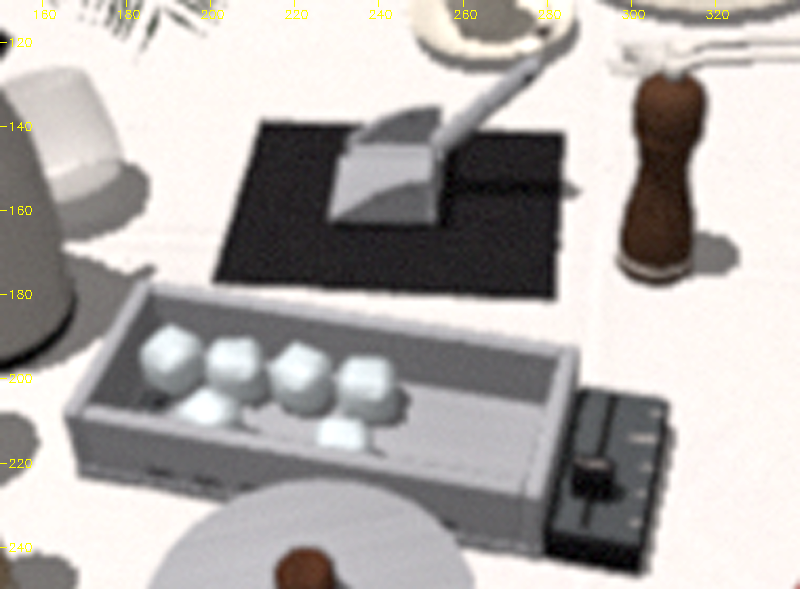

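View pics/sb_a.png

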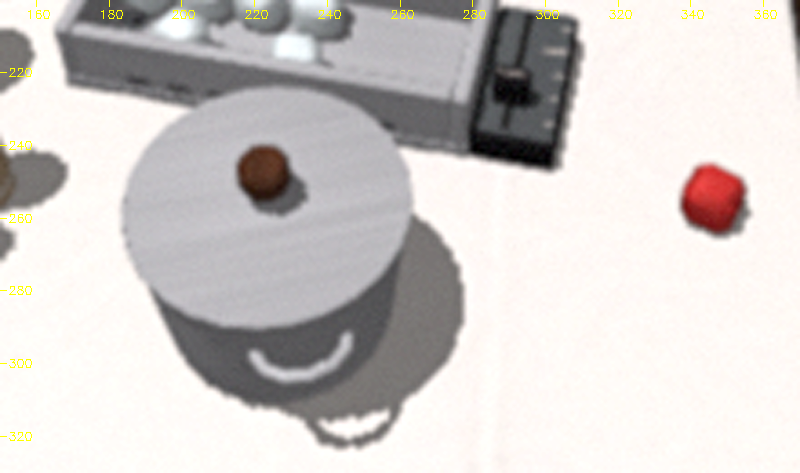

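```bash
python3 - <<'E'
from h import *
T=load("top","a");S=load("side","a")
np.set_printoptions(precision=4,suppress=True)
tp=lambda x,y:(125+x/3.3333,95+y/3.3333)
ss=lambda x,y:(150+x/3.636,200+y/3.636)
sw=lambda x,y:(150+x/4.2105,110+y/4.2105)
print("knob",tri(T,tp(137,240),S,ss(263,172)))
hs=cv2.cvtColor(T["pixels"],cv2.COLOR_RGB2HSV)
# control top & long mark
print("ctl",tri(T,tp(336,392),S,sw(593,462)), plane(T,tp(336,395),.0585))
print("long",tri(T,tp(388,434),S,sw(643,439)),plane(T,tp(388,434),.031))
for p in[(314,430),(338,434),(363,438),(412,444)]: print("mark",plane(T,tp(*p),.031))
for p in[(348,48),(486,68),(440,384),(303,368)]: print("rimc",plane(T,tp(*p),.062))
for p in[(148,290),(577,348)]: print("rim side farright/nearright",plane(S,sw(*p),.062))
for p in[(70,412),(548,495)]: print("rim side farleft/nearleft",plane(S,sw(*p),.062))
for p in[(300,376),(438,392),(432,458),(296,434)]: print("ledge",plane(T,tp(*p),.03))
for p in[(548,107),(755,107),(760,369),(550,369)]: print("mat",plane(T,tp(*p),.006))
print("scoop lip side",plane(S,sw(330,222),.006),plane(S,sw(437,222),.006))
print("handle end",tri(T,tp(700,345),S,sw(532,62)))
print("mouth front L,R in top z=.012",plane(T,tp(622,186),.015),plane(T,tp(722,184),.015))
print("back", plane(T,tp(622,270),.052),plane(T,tp(732,268),.052), "handle base",plane(T,tp(680,264),.046))
for p in[(435,102),(377,143),(430,150),(426,199),(361,240),(420,245)]: print("ice",plane(T,tp(*p),.03))
print("mill",plane(T,tp(634,456),.174),"red",plane(T,tp(269,548),.018))
E
```

```text
knob (array([0.5844, 0.2709, 0.1433]), np.float64(0.0016329310136996738))
ctl (array([0.454 , 0.1078, 0.0583]), np.float64(0.010496852576644043)) [0.4566 0.1078 0.0585]
long (array([0.4197, 0.061 , 0.0305]), np.float64(0.0021793087171811244)) [0.4208 0.061  0.031 ]
mark [0.4234 0.1291 0.031 ]
mark [0.4201 0.1069 0.031 ]
mark [0.4168 0.0839 0.031 ]
mark [0.4119 0.0387 0.031 ]
rimc [0.7703 0.1025 0.062 ]
rimc [ 0.7544 -0.0227  0.062 ]
rimc [0.468  0.0146 0.062 ]
rimc [0.4804 0.1376 0.062 ]
rim side farright/nearright [ 0.7477 -0.0108  0.062 ]
rim side farright/nearright [0.4631 0.0166 0.062 ]
rim side farleft/nearleft [0.7667 0.1023 0.062 ]
rim side farleft/nearleft [0.4733 0.1386 0.062 ]
ledge [0.4728 0.143  0.03  ]
ledge [0.4601 0.0155 0.03  ]
ledge [0.3993 0.0201 0.03  ]
ledge [0.4194 0.1456 0.03  ]
mat [ 0.7315 -0.0853  0.006 ]
mat [ 0.7351 -0.2825  0.006 ]
mat [ 0.486 -0.289  0.006]
mat [ 0.4829 -0.0903  0.006 ]
scoop lip side [ 0.655  -0.1586  0.006 ] [ 0.575  -0.1661  0.006 ]
handle end (array([ 0.5074, -0.2042,  0.1263]), np.float64(0.003639863170064431))
mouth front L,R in top z=.012 [ 0.6561 -0.155   0.015 ] [ 0.6596 -0.2494  0.015 ]
back [ 0.574  -0.1497  0.052 ] [ 0.5775 -0.25    0.052 ] handle base [ 0.5809 -0.2038  0.046 ]
ice [0.7293 0.0225 0.03  ]
ice [0.69   0.0757 0.03  ]
ice [0.6844 0.0264 0.03  ]
ice [0.6386 0.0294 0.03  ]
ice [0.5995 0.089  0.03  ]
ice [0.5958 0.0343 0.03  ]
mill [ 0.4141 -0.1405  0.174 ] red [0.313  0.1697 0.018 ]
```

```bash
cat >> h.py <<'E'
def Rt(phi,psi,sg):
    f=np.array([np.cos(psi),np.sin(psi),0]);u=np.array([0,0,1.])
    x=-u*np.cos(phi)+f*np.sin(phi);z=sg*np.array([-np.sin(psi),np.cos(psi),0]);return np.c_[x,np.cross(z,x),z]
def go(pos,phi,psi,sg,grasp=True):
    """row (shift, rotvec) in tool axes to bring grasp point (or TCP) to pos with tilt phi (fingers fwd) heading psi"""
    s,R=tool();R0=R.as_matrix();R1=Rt(phi,psi,sg);p=np.asarray(pos,float)
    if grasp: p=p+R1[:,0]*tcp_to_grasp
    d=R0.T@(p-s["eef_pos"]);w=Ro.from_matrix(R0.T@R1).as_rotvec()
    print("row",np.round(d,4).tolist(),np.round(w,3).tolist(),"rows>=",max(np.linalg.norm(d)/.0625,np.linalg.norm(w)/.187).round(1))
def st():
    s,R=tool();M=R.as_matrix();
    print("t",round(s["t"],2),"tcp",s["eef_pos"].round(4),"grasp",(s["eef_pos"]-M[:,0]*tcp_to_grasp).round(4),"w",round(s["width"],4),"F",s["force"].round(1),"q",s["q"].round(2))
    print("x",M[:,0].round(3),"z",M[:,2].round(3))
E
python3 - <<'E'
from h import *
st()
for sg in(1,-1):
    go([.5844,.271,.26],0,.43,sg)
E
```

```text
t 0.2 tcp [0.1655 0.6541 0.226 ] grasp [0.1655 0.6541 0.2448] w 0.0879 F [ 0.1 -0.5 -0.7] q [ 1.61  0.36  0.01 -0.   -1.22 -0.29]
x [-0.    -0.001 -1.   ] z [-0.245 -0.969  0.001]
row [-0.0149, 0.5001, 0.2686] [2.464, 0.0, -0.001] rows>= 13.2
row [-0.0149, 0.5001, 0.2686] [-0.678, 0.001, 0.0] rows>= 9.1
```

```bash
python3 -m crank '[[-0.02,0.25,0.134,-0.06,0,0,1],[-0.02,0.5,0.2686,-0.12,0,0,1],[-0.02,0.5,0.2686,-0.12,0,0,1],[-0.02,0.5,0.2686,-0.12,0,0,1],[-0.02,0.5,0.2686,-0.12,0,0,1],[-0.02,0.5,0.2686,-0.12,0,0,1],[-0.02,0.5,0.2686,-0.12,0,0,1],[-0.02,0.5,0.2686,-0.12,0,0,1],[-0.02,0.5,0.2686,-0.12,0,0,1],[-0.02,0.5,0.2686,-0.12,0,0,1]]' 20; python3 -c "
from h import *
st();go([.5844,.271,.145],0,-.126,-1)"
```

```text
t: 1.45
eef_pos: [0.5867, 0.2681, 0.2459]
ee_rot: [-0.389, 1.57, -2.093]
force: [-0.8, 0.4, -0.1]
width: 0.0876
t 1.45 tcp [0.5867 0.2681 0.2459] grasp [0.5867 0.2682 0.2647] w 0.0876 F [-0.8  0.4 -0.1] q [ 0.73  0.3  -0.03  0.   -1.24  0.71]
x [-0.001 -0.001 -1.   ] z [-0.132 -0.991  0.001]
row [0.1197, -0.0026, -0.0027] [-0.006, 0.001, 0.0] rows>= 1.9
```

```bash
python3 -m crank '[[0.06,-0.002,-0.003,0,0,0,1],[0.1,-0.002,-0.003,0,0,0,1],[0.118,-0.002,-0.003,0,0,0,1],[0.118,-0.002,-0.003,0,0,0,1],[0.118,-0.002,-0.003,0,0,0,0.2],[0.118,-0.002,-0.003,0,0,0,0.2],[0.118,-0.002,-0.003,0,0,0,0.2],[0.118,-0.002,-0.003,0,0,0,0.2],[0.118,-0.002,-0.003,0,0,0,0.2]]' 20; python3 -c "
from h import *
st()"
```

```text
t: 2.58
eef_pos: [0.5829, 0.2746, 0.1287]
ee_rot: [2.462, 1.571, 0.763]
force: [-0.2, 0.4, -0.6]
width: 0.0429
t 2.58 tcp [0.5829 0.2746 0.1287] grasp [0.5829 0.2746 0.1475] w 0.0429 F [-0.2  0.4 -0.6] q [ 0.74  0.38 -0.19 -0.   -1.    0.7 ]
x [ 0.  0. -1.] z [-0.127 -0.992 -0.   ]
```

```bash
python3 -m crank '[[0,0,0,0,0,0,0.2],[0,0,0,0,0,0,0.2],[0,0,0,0,0,0,0.2],[-0.03,0,0,0,0,0,0.2],[-0.09,0,0,0,0,0,0.2],[-0.09,0,0,0,0,0,0.2]]' 20; python3 -c "
from h import *
st();go([.37,.32,.20],0,-.126,-1)
snap('b',{'s':('side',150,150,370,330)})"
```

```text
t: 3.32
eef_pos: [0.5853, 0.2765, 0.2239]
ee_rot: [2.318, 1.561, 0.62]
force: [-1.1, 0.4, -2.8]
width: 0.0289
t 3.33 tcp [0.5853 0.2765 0.2239] grasp [0.5852 0.2764 0.2427] w 0.0289 F [-1.1  0.4 -2.8] q [ 0.74  0.31 -0.07  0.   -1.19  0.7 ]
x [ 0.008  0.006 -1.   ] z [-0.127 -0.992 -0.007]
row [0.0413, -0.2194, -0.0156] [-0.001, -0.007, -0.007] rows>= 3.6
```

View pics/s_b.png

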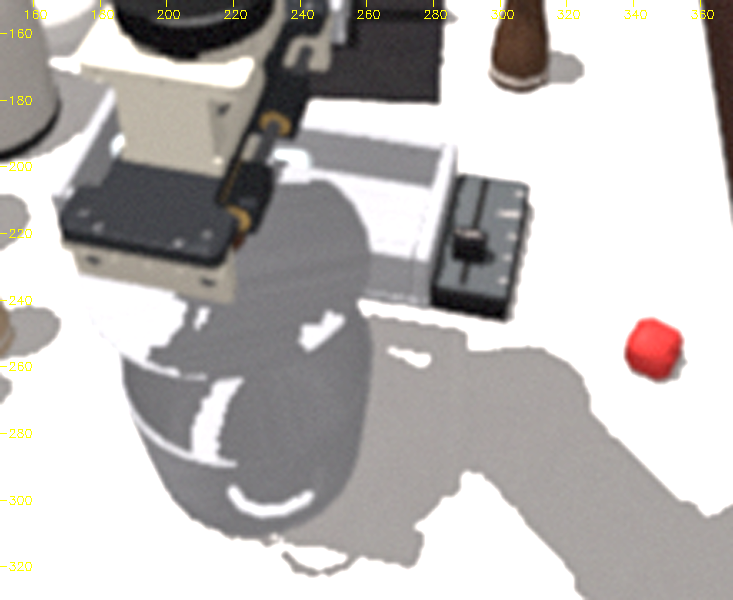

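```bash
python3 -m crank '[[0,-0.06,-0.004,0,0,0,0.2],[0,-0.12,-0.008,0,0,0,0.2],[0.02,-0.18,-0.012,0,0,0,0.2],[0.06,-0.219,-0.015,0,-0.007,-0.007,0.2],[0.12,-0.219,-0.015,0,-0.007,-0.007,0.2],[0.17,-0.219,-0.015,0,-0.007,-0.007,0.2],[0.19,-0.219,-0.015,0,-0.007,-0.007,0.2],[0.19,-0.219,-0.015,0,-0.007,-0.007,0.2]]'; python3 -c "
from h import *
st()"
```

```text
t: 4.42
eef_pos: [0.3662, 0.3153, 0.0261]
ee_rot: [-0.634, 1.555, -2.333]
force: [1.2, 0.1, -2.4]
width: 0.0293
t 4.42 tcp [0.3662 0.3153 0.0261] grasp [0.3664 0.3155 0.0448] w 0.0293 F [ 1.2  0.1 -2.4] q [ 1.11  0.29 -0.63 -0.01 -0.66  0.33]
x [-0.011 -0.011 -1.   ] z [-0.128 -0.992  0.013]
```

```bash
python3 -m crank '[[0.002,0,0,0,0,0,0.2],[0.004,0,0,0,0,0,0.2],[0.004,0,0,0,0,0,0.2]]'; python3 -c "
from h import *
st()"
```

```text
t: 4.8
eef_pos: [0.3677, 0.3176, 0.0252]
ee_rot: [-0.858, 1.562, -2.557]
force: [0.2, -0.3, -2.3]
width: 0.0298
t 4.8 tcp [0.3677 0.3176 0.0252] grasp [0.3678 0.3177 0.044 ] w 0.0298 F [ 0.2 -0.3 -2.3] q [ 1.11  0.29 -0.64 -0.01 -0.65  0.33]
x [-0.007 -0.005 -1.   ] z [-0.128 -0.992  0.006]
```

```bash
python3 -m crank '[[0.002,0,0,0,0,0,0.2],[0.003,0,0,0,0,0,0.2],[0.003,0,0,0,0,0,0.2]]'; python3 -c "
from h import *
st()"
```

```text
t: 5.18
eef_pos: [0.3675, 0.3173, 0.0216]
ee_rot: [-0.787, 1.561, -2.486]
force: [0.3, -0.6, -2.3]
width: 0.0296
t 5.17 tcp [0.3675 0.3173 0.0216] grasp [0.3676 0.3174 0.0404] w 0.0296 F [ 0.3 -0.6 -2.3] q [ 1.11  0.3  -0.64 -0.01 -0.64  0.33]
x [-0.008 -0.006 -1.   ] z [-0.127 -0.992  0.007]
```

```bash
python3 -m crank '[[0.002,0,0,0,0,0,0.2],[0.003,0,0,0,0,0,0.2],[0.003,0,0,0,0,0,0.2]]';python3 -m crank '[[0.002,0,0,0,0,0,0.2],[0.003,0,0,0,0,0,0.2],[0.003,0,0,0,0,0,0.2]]'; python3 -c "
from h import *
st()"
```

```text
t: 5.55
eef_pos: [0.3677, 0.3173, 0.0206]
ee_rot: [-0.749, 1.562, -2.446]
force: [-6.9, -5.6, 26.1]
width: 0.0296
t: 5.92
eef_pos: [0.3682, 0.3173, 0.018]
ee_rot: [-0.697, 1.562, -2.395]
force: [-4.8, -7.6, 30.1]
width: 0.0294
t 5.92 tcp [0.3682 0.3173 0.018 ] grasp [0.3683 0.3174 0.0368] w 0.0294 F [-4.8 -7.6 30.1] q [ 1.11  0.3  -0.64 -0.01 -0.63  0.33]
x [-0.006 -0.006 -1.   ] z [-0.126 -0.992  0.006]
```

```bash
python3 -m crank '[[-0.004,0,0,0,0,0,0.7],[-0.004,0,0,0,0,0,0.7],[-0.004,0,0,0,0,0,0.7],[-0.06,0,0,0,0,0,0.7],[-0.12,0,0,0,0,0,0.7],[-0.15,0,0,0,0,0,0.6],[-0.15,0,0,0,0,0,0.6],[-0.15,0,0,0,0,0,0.6]]'; python3 -c "
from h import *
st()
snap('c',{'s':('side',150,150,400,330),'t':('top',125,95,365,275)})
go([.4566,.1078,.12],0,-.126,-1)"
```

```text
t: 6.92
eef_pos: [0.3682, 0.3178, 0.1648]
ee_rot: [-0.775, 1.56, -2.474]
force: [0.0, -0.0, -1.1]
width: 0.0526
t 6.92 tcp [0.3682 0.3178 0.1648] grasp [0.3684 0.3179 0.1836] w 0.0526 F [ 0.  -0.  -1.1] q [ 1.11  0.11 -0.47 -0.01 -1.    0.33]
x [-0.009 -0.007 -1.   ] z [-0.128 -0.992  0.008]
row [0.0639, 0.115, 0.1962] [-0.002, 0.009, 0.008] rows>= 3.8
```

View pics/t_c.png

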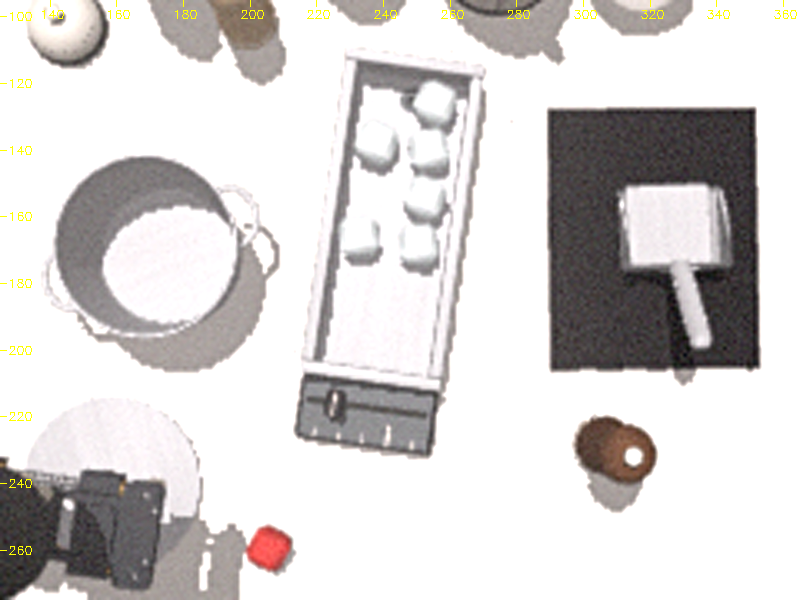

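View pics/s_c.png

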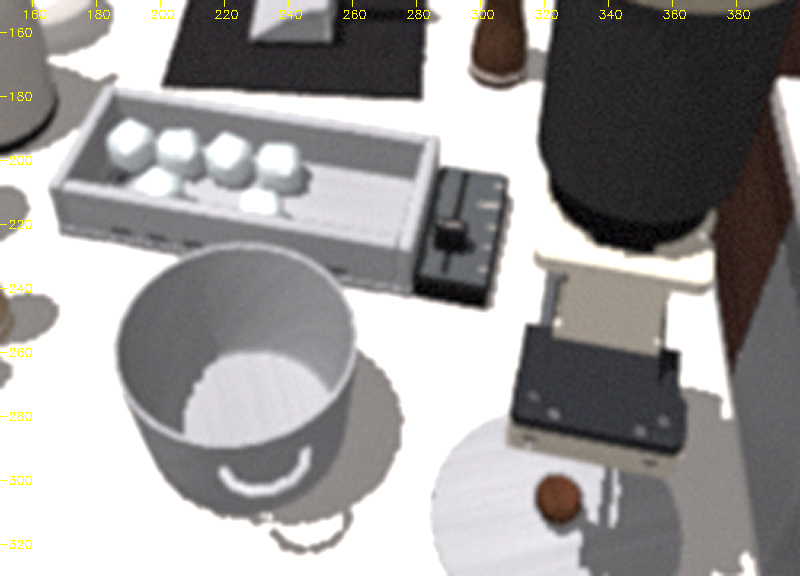

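```bash
python3 - <<'E'
from h import *
T=load("top","c");S=load("side","c")
save(T,"pics/ctlT.png",210,195,260,235);save(S,"pics/ctlS.png",275,195,320,250)
print(plane(S,(290.6,219.4),.0585),plane(T,(225.5,213.8),.0585))
E
```

```text
[0.44942609 0.10682424 0.0585    ] [0.45569155 0.10871787 0.0585    ]
```

View pics/ctlT.png

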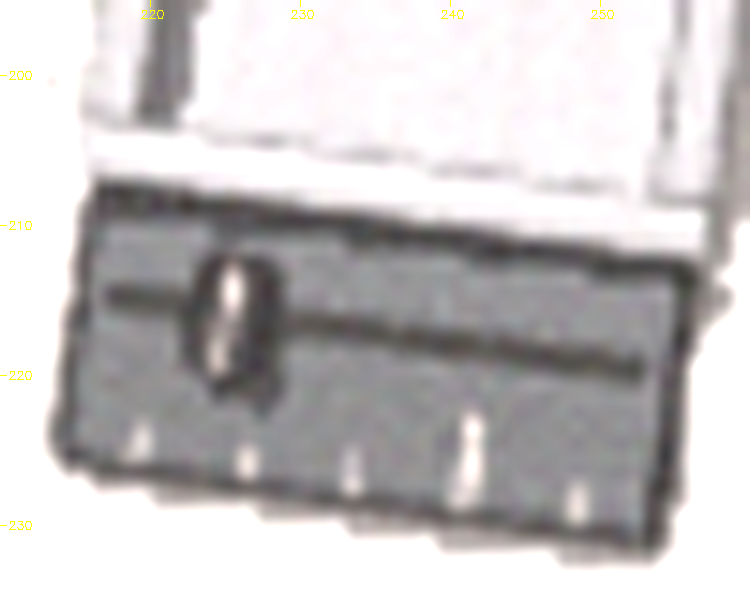

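View pics/ctlS.png

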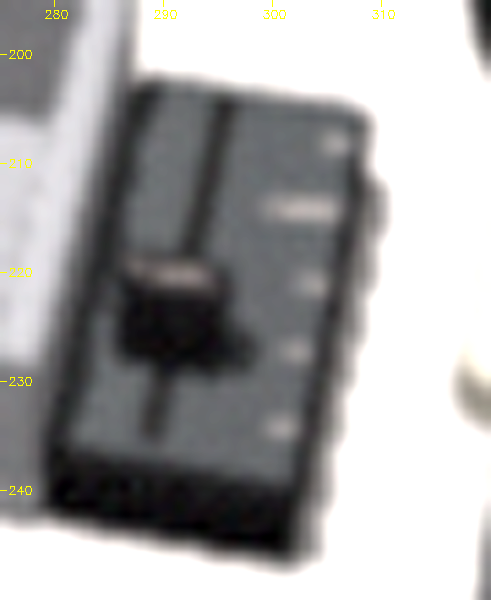

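```bash
python3 -m crank '[[0,0.04,0.06,0,0.009,0.008,0.6],[0,0.072,0.12,0,0.009,0.008,0.6],[0.01,0.09,0.16,0,0.009,0.008,0.6],[0.06,0.107,0.1962,0,0.009,0.008,0.6],[0.06,0.107,0.1962,0,0.009,0.008,0.6],[0.06,0.107,0.1962,0,0.009,0.008,0.6]]' 20; python3 -c "
from h import *
st();go([.4495,.1078,.056],0,-.126,-1)"
```

```text
t: 7.78
eef_pos: [0.4493, 0.1093, 0.1056]
ee_rot: [-3.03, 1.57, 1.554]
force: [1.0, -0.1, 1.3]
width: 0.0527
t 7.78 tcp [0.4493 0.1093 0.1056] grasp [0.4493 0.1093 0.1244] w 0.0527 F [ 1.  -0.1  1.3] q [ 0.67  0.13 -0.61 -0.   -0.83  0.78]
x [ 0.     0.001 -1.   ] z [-0.128 -0.992 -0.001]
row [0.0684, 0.0004, 0.0015] [-0.002, -0.001, 0.0] rows>= 1.1
```

```bash
python3 -m crank '[[0.03,0,0.001,0,0,0,0.6],[0.066,0,0.001,0,0,0,0.6],[0.066,0,0.001,0,0,0,0.6],[0.066,0,0.001,0,0,0,0.1],[0.066,0,0.001,0,0,0,0.1],[0.066,0,0.001,0,0,0,0.1],[0.066,0,0.001,0,0,0,0.1],[0.066,0,0.001,0,0,0,0.1]]' 20; python3 -c "
from h import *
st();go([.4495,.0574,.056],0,-.126,-1)"
```

```text
t: 8.78
eef_pos: [0.4495, 0.1088, 0.0406]
ee_rot: [2.556, 1.568, 0.858]
force: [-1.3, 0.3, 5.5]
width: 0.0159
t 8.78 tcp [0.4495 0.1088 0.0406] grasp [0.4494 0.1088 0.0594] w 0.0159 F [-1.3  0.3  5.5] q [ 0.66  0.23 -0.68 -0.   -0.66  0.78]
x [ 0.002  0.002 -1.   ] z [-0.127 -0.992 -0.002]
row [0.0033, 0.0066, 0.051] [-0.002, -0.002, -0.002] rows>= 0.8
```

```bash
python3 -m crank '[[0,0,0.02,0,0,0,0.1],[0,0,0.04,0,0,0,0.1],[0,0,0.051,0,0,0,0.1],[0,0,0.051,0,0,0,0.1],[0,0,0.051,0,0,0,0.1]]' ; python3 -c "
from h import *
st()"
```

```text
t: 9.4
eef_pos: [0.443, 0.0577, 0.0406]
ee_rot: [2.451, 1.568, 0.753]
force: [-1.0, -1.4, 7.7]
width: 0.0157
t 9.4 tcp [0.443  0.0577 0.0406] grasp [0.443  0.0577 0.0594] w 0.0157 F [-1.  -1.4  7.7] q [ 0.57  0.2  -0.72 -0.   -0.65  0.87]
x [ 0.002  0.002 -1.   ] z [-0.128 -0.992 -0.002]
```

```bash
python3 -m crank '[[0,0,0,0,0,0,0.5],[0,0,0,0,0,0,0.5],[-0.06,0,0,0,0,0,0.5],[-0.12,0,0,0,0,0,0.5],[-0.18,0,0,0,0,0,0.6],[-0.2,0,0,0,0,0,0.6],[-0.2,0,0,0,0,0,0.6]]' ; python3 -c "
from h import *
st();go([.531,-.205,.25],0,.03,-1)
snap('d')
save(load('top','d'),'pics/ctlTd.png',210,195,260,235);save(load('side','d'),'pics/ctlSd.png',275,195,320,250)"
```

```text
t: 10.28
eef_pos: [0.4431, 0.0582, 0.2416]
ee_rot: [2.423, 1.565, 0.725]
force: [0.0, 0.7, -0.7]
width: 0.0526
t 10.28 tcp [0.4431 0.0582 0.2416] grasp [0.443  0.0581 0.2604] w 0.0526 F [ 0.   0.7 -0.7] q [ 0.57 -0.04 -0.44 -0.   -1.17  0.87]
x [ 0.004  0.004 -1.   ] z [-0.127 -0.992 -0.004]
row [0.0098, 0.1207, 0.2499] [-0.158, -0.004, -0.004] rows>= 4.4
```

View pics/ctlSd.png

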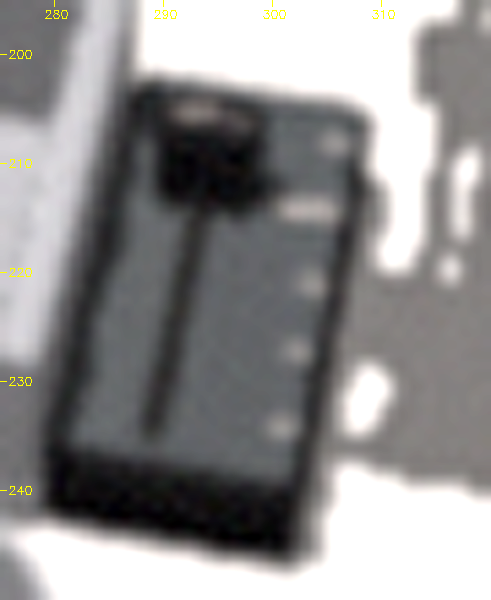

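```bash
python3 - <<'E'
from h import *
S=load("side","d")
y=np.array([.1257,.992,0])
m=[plane(S,p,.031) for p in[(305.7,208.2),(303,214.2),(303.3,221),(302,227.3),(300.7,234.3)]]
for q in m: print(q.round(4),(q@y).round(4))
for p in[(292,205.3),(294.5,205.6),(297,206.2)]:
    c=plane(S,p,.0585);print(c.round(4),(c@y).round(4))
c=np.array([.443,.0577,0]);print("jaw",c@y)
for p in[(291,213.8),(295,214.2)]:
    c=plane(S,p,.033);print("front bottom",c.round(4),(c@y).round(4))
print("tr", plane(S,(288.8,235),.031)@y)
E
```

```text
[0.4112 0.0389 0.031 ] 0.0903
[0.4179 0.0611 0.031 ] 0.1131
[0.4166 0.0846 0.031 ] 0.1363
[0.4195 0.106  0.031 ] 0.1579
[0.4221 0.1289 0.031 ] 0.181
[0.448  0.0583 0.0585] 0.1141
[0.4416 0.0587 0.0585] 0.1137
[0.4352 0.0602 0.0585] 0.1144
jaw 0.1129235
front bottom [0.449  0.0646 0.033 ] 0.1206
front bottom [0.4386 0.065  0.033 ] 0.1196
tr 0.1897765909441442
```

View pics/ctlTd.png

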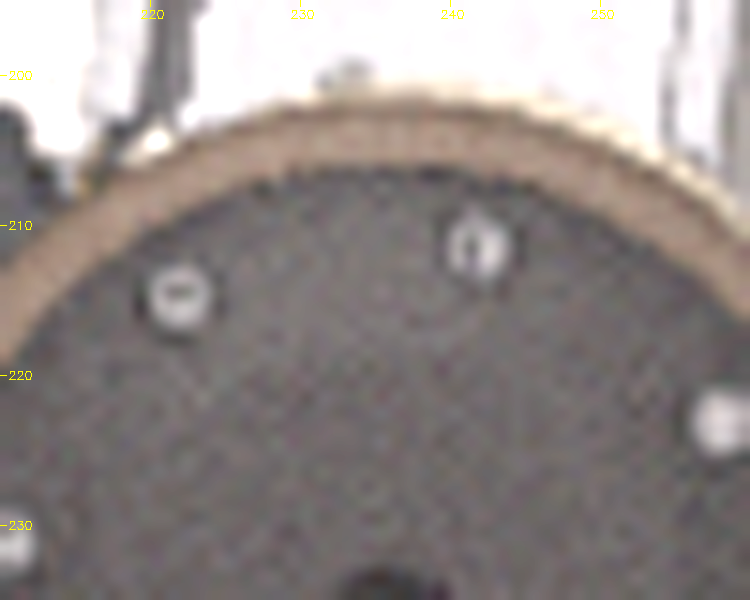

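The side view shows the control's grip (top near 294,205.5) level with the long mark (303,214) to about 1 mm. The arm covers it in the top view. Next is the scoop.

```bash
python3 -m crank '[[0,0.03,0.055,-0.05,0,0,0.6],[0,0.06,0.11,-0.1,0,0,0.6],[0,0.09,0.17,-0.15,0,0,0.6],[0.01,0.1207,0.23,-0.158,0,0,0.6],[0.01,0.1207,0.25,-0.158,0,0,0.6],[0.01,0.1207,0.25,-0.158,0,0,0.6],[0.01,0.1207,0.25,-0.158,0,0,0.6]]' ; python3 -c "
from h import *
st();
snap('e',{'s':('side',200,110,340,215)})"
```

```text
t: 11.25
eef_pos: [0.5297, -0.2053, 0.2283]
ee_rot: [-2.681, 1.568, 2.061]
force: [-0.0, 0.9, 0.2]
width: 0.0526
t 11.25 tcp [ 0.5297 -0.2053  0.2283] grasp [ 0.5297 -0.2054  0.2471] w 0.0526 F [-0.   0.9  0.2] q [-0.03  0.18 -0.22 -0.   -1.16  1.63]
x [-0.001  0.002 -1.   ] z [ 0.03  -1.    -0.002]
```

View pics/s_e.png

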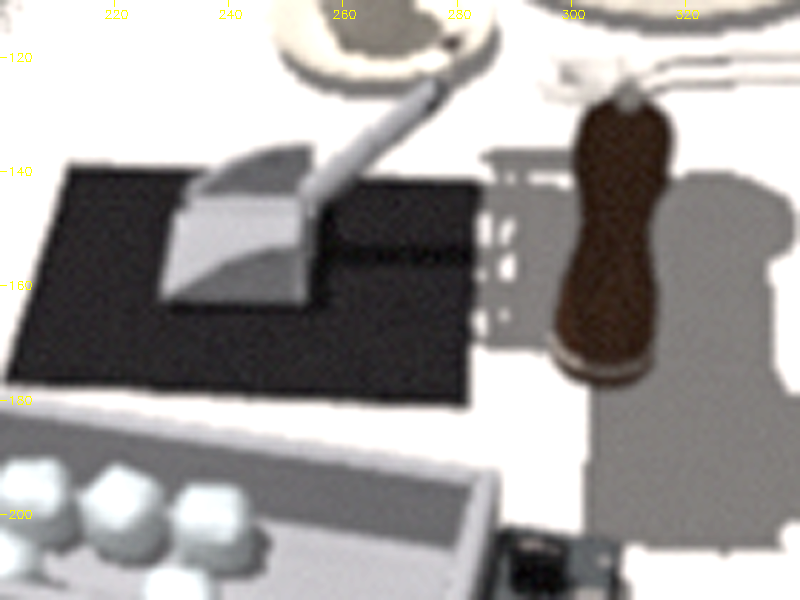

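```bash
python3 -m crank '[[0.06,0,0,0,0,0,0.6],[0.12,0,0,0,0,0,0.6],[0.152,0,0,0,0,0,0.6],[0.152,0,0,0,0,0,0.6],[0.152,0,0,0,0,0,0.1],[0.152,0,0,0,0,0,0.1],[0.152,0,0,0,0,0,0.1],[0.152,0,0,0,0,0,0.1]]' 60; python3 -c "
from h import *
st();snap('f',{'s':('side',200,110,340,215)})"
```

```text
t: 12.35
eef_pos: [0.5307, -0.2053, 0.0785]
ee_rot: [2.187, 1.568, 0.646]
force: [-1.6, 1.7, 4.4]
width: 0.0195
t 12.35 tcp [ 0.5307 -0.2053  0.0785] grasp [ 0.5307 -0.2054  0.0973] w 0.0195 F [-1.6  1.7  4.4] q [-0.03  0.33 -0.41 -0.   -0.83  1.63]
x [ 0.002  0.002 -1.   ] z [ 0.03  -1.    -0.002]
```

View pics/s_f.png

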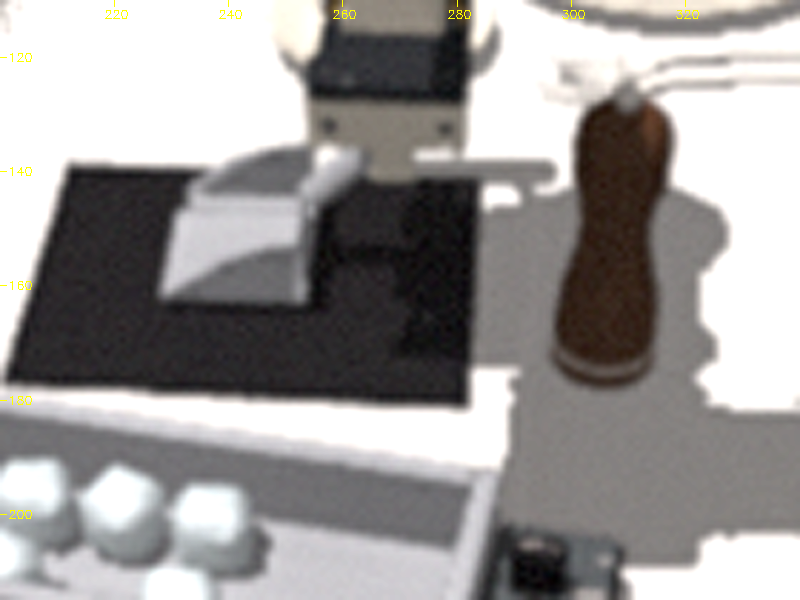

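```bash
cat >> h.py <<'E'
PSI=-.126; XD=np.array([np.cos(PSI),np.sin(PSI),0]);YD=np.array([-np.sin(PSI),np.cos(PSI),0])
OFF=np.array([.126,0,-.0913]) # lip rel grasp, scoop frame flat
def lipgo(s,l,z,th,sg=-1,psi=PSI,psig=0.0):
    """row to put lip at well coords s,l height z with nose-up th"""
    f=np.array([np.cos(psi),np.sin(psi),0]);u=np.array([0,0,1.])
    lip=s*XD+l*YD+u*z
    g=lip-(f*(OFF[0]*np.cos(th)-OFF[2]*np.sin(th))+u*(OFF[0]*np.sin(th)+OFF[2]*np.cos(th)))
    go(g,th,psi,sg)
def lipst():
    s,R=tool();M=R.as_matrix();g=s["eef_pos"]-M[:,0]*tcp_to_grasp
    x=M[:,0];f=-M[:,1] if M[2,1]*0==0 else 0
    # scoop frame axes in tool: up=-x ; fwd = perpendicular
    fwd=np.cross(M[:,2],x); fwd=fwd if fwd[:2]@np.array([1,0.3])>0 else -fwd
    lip=g+fwd*OFF[0]+(-x)*OFF[2]
    print("t",round(s["t"],2),"lip s,l,z",(lip@XD).round(4),(lip@YD).round(4),lip[2].round(4),"world",lip.round(3),"noseup deg",np.degrees(np.arcsin(fwd[2])).round(1),"head",np.degrees(np.arctan2(fwd[1],fwd[0])).round(1),"F",s["force"].round(1),"M",s["moment"].round(2),"w",round(s["width"],4),"q",s["q"].round(2))
E
python3 -m crank '[[-0.03,0,0,0,0,0,0.1],[-0.08,0,0,0,0,0,0.1],[-0.13,0,0,0,0,0,0.1],[-0.14,0,0,0,0,0,0.1],[-0.14,0,0,0,0,0,0.1]]'; python3 -c "
from h import *
lipst();lipgo(.555,.1356,.12,0)"
```

```text
t: 13.08
eef_pos: [0.53, -0.2054, 0.2175]
ee_rot: [2.591, 1.568, 1.05]
force: [-0.3, 0.9, -2.4]
width: 0.0197
t 13.07 lip s,l,z 0.6761 -0.1174 0.1452 world [ 0.656 -0.201  0.145] noseup deg 0.1 head 1.7 F [-0.3  0.9 -2.4] M [0.03 0.21 0.05] w 0.0197 q [-0.03  0.19 -0.24 -0.   -1.14  1.63]
row [0.0256, -0.0788, -0.2884] [0.156, -0.003, -0.001] rows>= 4.8
```

```bash
python3 -m crank '[[0,-0.015,-0.055,0.03,0,0,0.1],[0,-0.03,-0.11,0.06,0,0,0.1],[0,-0.045,-0.165,0.09,0,0,0.1],[0,-0.06,-0.22,0.12,0,0,0.1],[0,-0.072,-0.27,0.15,0,0,0.1],[0.02,-0.079,-0.288,0.156,0,0,0.1],[0.025,-0.079,-0.288,0.156,0,0,0.1],[0.025,-0.079,-0.288,0.156,0,0,0.1]]'; python3 -c "
from h import *
lipst();lipgo(.555,.1356,.03,0)
snap('g',{'s':('side',150,130,330,265),'t':('top',200,100,300,240)})"
```

```text
t: 14.08
eef_pos: [0.4421, 0.0792, 0.1918]
ee_rot: [-1.516, 1.569, 3.071]
force: [-0.2, -0.0, -2.0]
width: 0.0194
t 14.07 lip s,l,z 0.5545 0.1342 0.1192 world [0.567 0.063 0.119] noseup deg -0.1 head -7.2 F [-0.2 -0.  -2. ] M [-0.05  0.13  0.  ] w 0.0194 q [ 0.62  0.01 -0.51 -0.   -1.05  0.83]
row [0.0893, 0.0005, -0.0014] [0.0, 0.0, 0.001] rows>= 1.4
```

View pics/s_g.png

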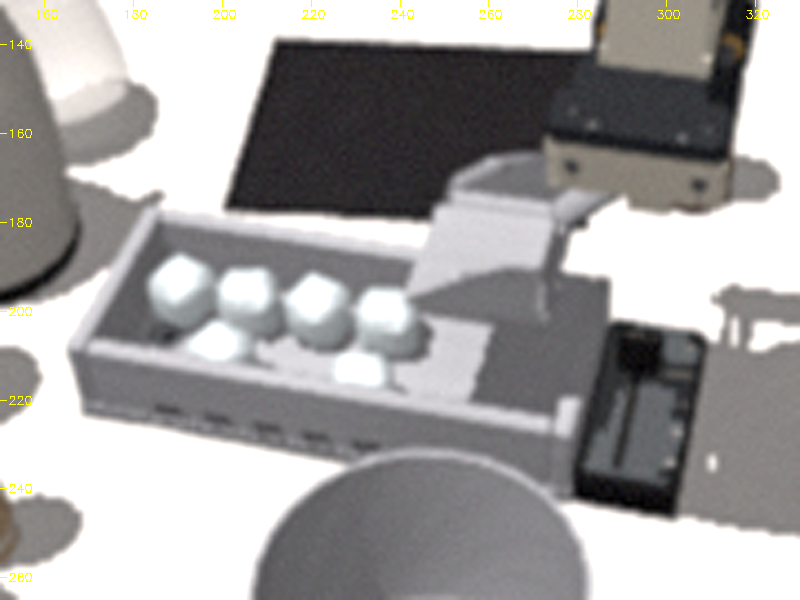

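View pics/t_g.png

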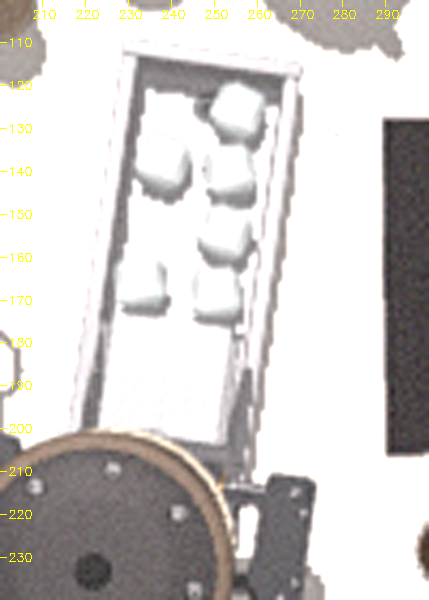

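```bash
python3 - <<'E'
from h import *
S=load("side","g");T=load("top","g")
lip=np.array([.567,.0634,.119])
lip=.5545*XD+.1342*YD+np.array([0,0,.1192])
for k in(.048,.039,-.039,-.048):
    p=lip+k*YD; print(k,proj(S,p).round(1),proj(T,p).round(1),"cheek top",proj(S,p+np.array([0,0,.009])).round(1))
for k in(.048,-.048): print("back",proj(S,lip-.08*XD+k*YD+np.array([0,0,.046])).round(1), proj(S,lip-.08*XD+k*YD+np.array([0,0,.009])).round(1))
save(S,"pics/sg2.png",225,155,285,205);save(T,"pics/tg2.png",210,155,270,215)
E
```

```text
0.048 [239.8 199.9] [224.2 173.1] cheek top [239.6 197.2]
0.039 [240.8 197.3] [227.3 173.5] cheek top [240.6 194.6]
-0.039 [249.  176.2] [254.4 177.4] cheek top [248.9 173.5]
-0.048 [249.9 173.9] [257.5 177.9] cheek top [249.7 171.3]
back [273.  191.2] [272.7 202.6]
back [281.1 164.5] [280.6 175.8]
```

View pics/sg2.png

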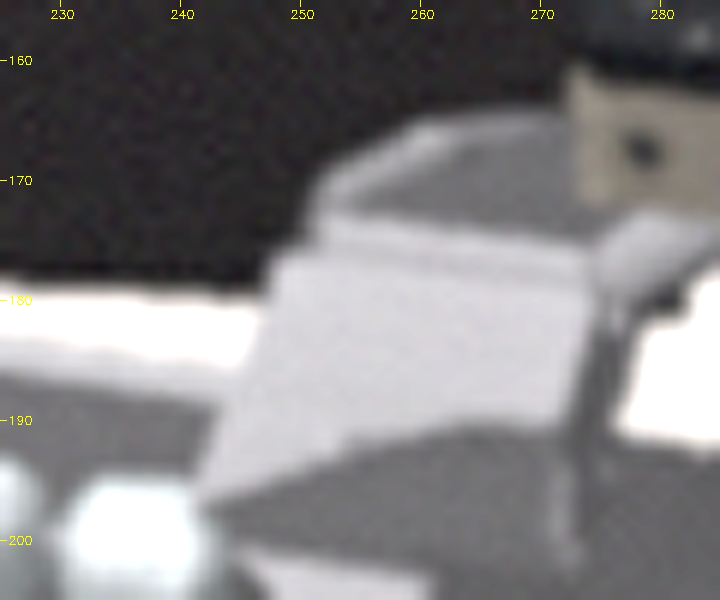

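View pics/tg2.png

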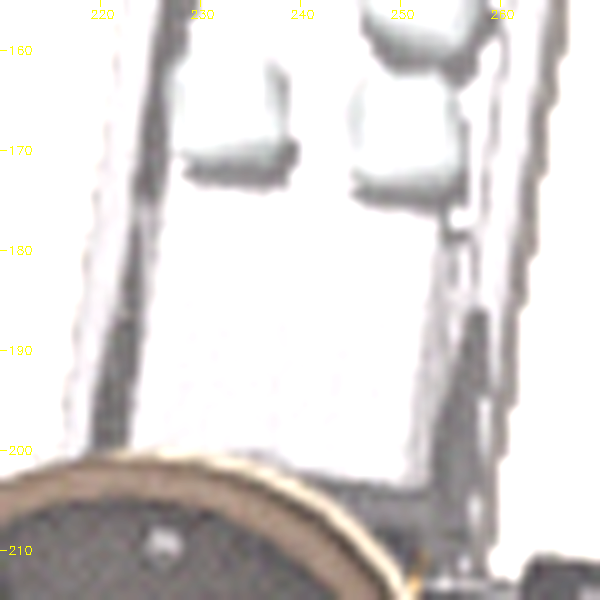

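```bash
python3 - <<'E'
from h import *
T=load("top","g")
save(T,"pics/tg3.png",210,155,270,215,gain=1.05)
E
```

```text
(no output)
```

View pics/tg3.png

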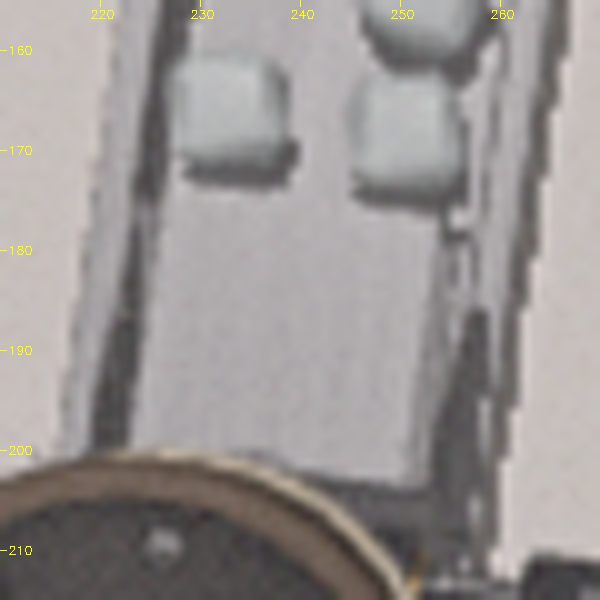

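```bash
python3 -m crank '[[0.03,0,-0.0005,0,0,0,0.1],[0.06,0,-0.0005,0,0,0,0.1],[0.085,0,-0.0005,0,0,0,0.1],[0.098,0,-0.0005,0,0,0,0.1],[0.098,0,-0.0005,0,0,0,0.1],[0.098,0,-0.0005,0,0,0,0.1]]'; python3 -c "
from h import *
lipst();lipgo(.555,.1348,.0135,0)"
```

```text
t: 14.92
eef_pos: [0.4437, 0.0808, 0.096]
ee_rot: [2.456, 1.567, 0.759]
force: [0.4, -0.1, -1.6]
width: 0.02
t 14.93 lip s,l,z 0.5561 0.1361 0.0238 world [0.569 0.065 0.024] noseup deg 0.1 head -7.2 F [ 0.4 -0.1 -1.6] M [ 0.02  0.19 -0.  ] w 0.02 q [ 0.62  0.12 -0.65 -0.   -0.8   0.83]
row [0.01, -0.001, 0.0012] [0.0, -0.003, -0.002] rows>= 0.2
```

```bash
python3 -c "
from h import *
lipgo(.556,.1353,.013,-.035)"
```

```text
row [0.0062, 0.0026, 0.0006] [0.0, -0.003, -0.037] rows>= 0.2
```

```bash
python3 -m crank '[[0.003,0.0026,0.0006,0,0,-0.037,0.1],[0.007,0.0026,0.0006,0,0,-0.037,0.1],[0.007,0.0026,0.0006,0,0,-0.037,0.1],[0.007,0.0026,0.0006,0,0,-0.037,0.1]]'; python3 -c "
from h import *
lipst();lipgo(.65,.1353,.011,-.035)"
```

```text
t: 15.42
eef_pos: [0.4475, 0.0805, 0.0892]
ee_rot: [-1.695, 1.539, 2.892]
force: [6.7, -1.2, -1.5]
width: 0.0196
t 15.43 lip s,l,z 0.5575 0.1365 0.0129 world [0.57  0.065 0.013] noseup deg -1.8 head -7.2 F [ 6.7 -1.2 -1.5] M [-0.52 -2.53 -0.04] w 0.0196 q [ 0.59  0.16 -0.61 -0.03 -0.83  0.88]
row [-0.0015, 0.0928, 0.0009] [0.001, -0.004, -0.004] rows>= 1.5
```

```bash
python3 -m crank '[[0,0.012,0.0006,0,0,0,0.1],[0,0.024,0.001,0,0,0,0.1],[0,0.036,0.001,0,0,0,0.1],[0,0.048,0.001,0,0,0,0.1],[0,0.06,0.001,0,0,0,0.1],[0,0.06,0.001,0,0,0,0.1]]'; python3 -c "
from h import *
lipst()
snap('i',{'s':('side',150,130,330,265),'t':('top',200,100,300,240)})"
```

```text
t: 16.18
eef_pos: [0.5049, 0.0708, 0.0867]
ee_rot: [-1.606, 1.534, 2.98]
force: [-4.5, 0.1, 8.5]
width: 0.0194
t 16.18 lip s,l,z 0.6153 0.1338 0.0096 world [0.627 0.055 0.01 ] noseup deg -2.1 head -7.2 F [-4.5  0.1  8.5] M [-0.57  0.73 -0.1 ] w 0.0194 q [ 0.51  0.25 -0.49 -0.03 -0.86  0.96]
```

View pics/s_i.png

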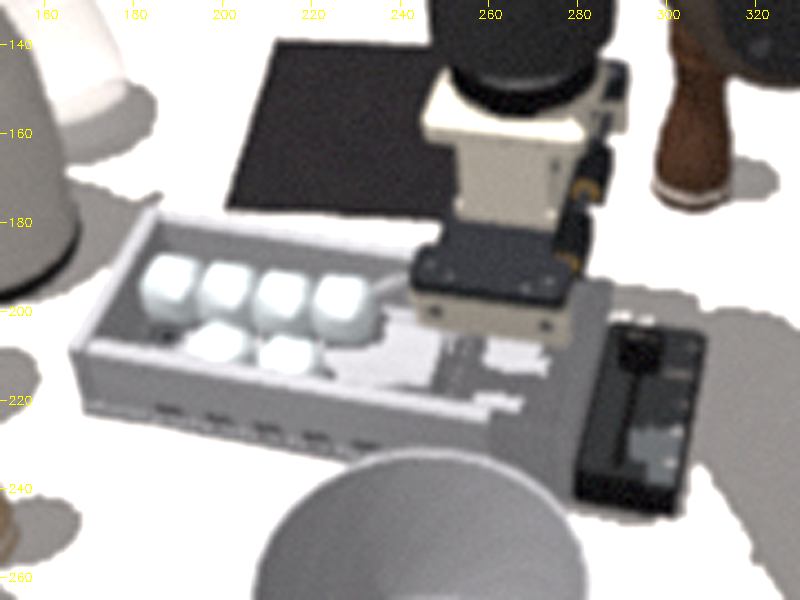

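View pics/t_i.png

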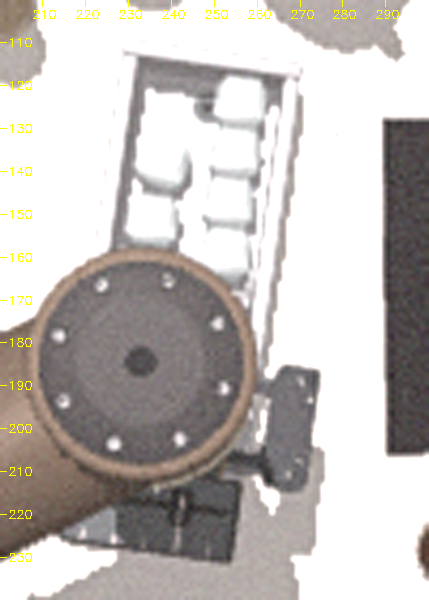

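```bash
python3 -m crank '[[0,0.01,-0.0005,0,0,0,0.1],[0,0.02,-0.0005,0,0,0,0.1],[0,0.03,-0.0005,0,0,0,0.1],[0,0.03,-0.0005,0,0,0,0.1]]'; python3 -c "
from h import *
lipst()"; python3 -m crank '[[0,0.01,0,0,0,0,0.1],[0,0.02,0,0,0,0,0.1],[0,0.03,0,0,0,0,0.1],[0,0.03,0,0,0,0,0.1]]'; python3 -c "
from h import *
lipst()
snap('j',{'s':('side',150,130,330,265),'t':('top',200,100,300,240)})"
```

```text
t: 16.77
eef_pos: [0.5341, 0.0675, 0.0857]
ee_rot: [-1.601, 1.534, 2.986]
force: [-6.5, -0.3, 9.9]
width: 0.0198
t 16.77 lip s,l,z 0.6447 0.1341 0.0086 world [0.656 0.052 0.009] noseup deg -2.1 head -7.2 F [-6.5 -0.3  9.9] M [-0.31  1.53 -0.08] w 0.0198 q [ 0.47  0.29 -0.43 -0.03 -0.88  0.99]
t: 17.27
eef_pos: [0.5606, 0.0638, 0.0844]
ee_rot: [-1.579, 1.528, 3.007]
force: [-19.0, 5.4, 18.8]
width: 0.0194
t 17.27 lip s,l,z 0.6709 0.1338 0.0066 world [0.682 0.048 0.007] noseup deg -2.4 head -7.2 F [-19.    5.4  18.8] M [1.74 6.25 0.02] w 0.0194 q [ 0.44  0.34 -0.37 -0.03 -0.9   1.02]
```

View pics/s_j.png

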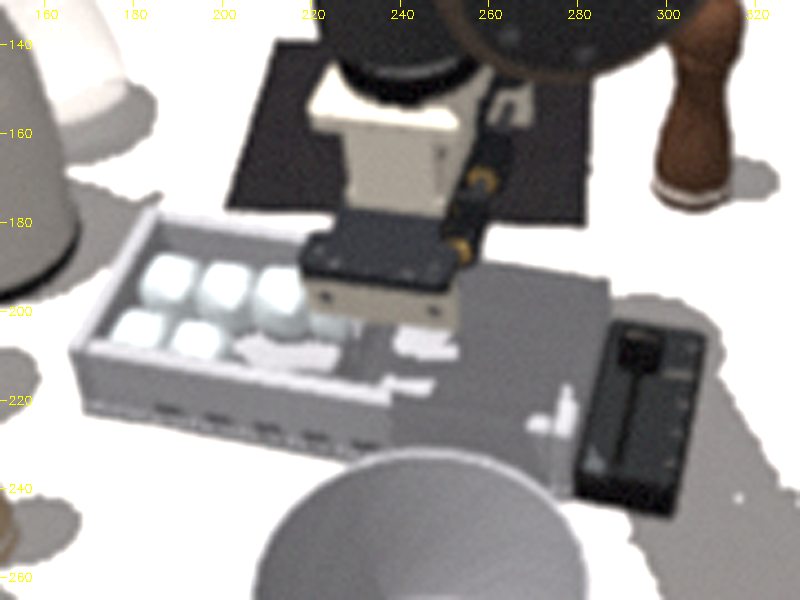

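View pics/t_j.png

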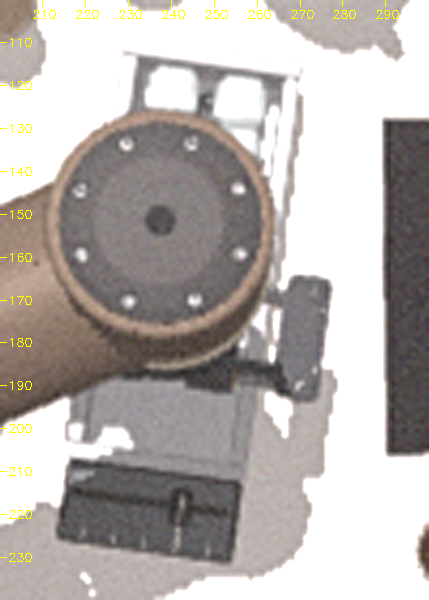

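```bash
python3 -c "
from h import *
lipgo(.661,.1345,.045,.38);lipgo(.661,.1345,.165,.42)"
```

```text
row [0.0201, -0.0302, -0.0007] [-0.0, -0.0, 0.422] rows>= 2.3
row [-0.094, -0.0357, -0.0008] [-0.0, -0.0, 0.462] rows>= 2.5
```

```bash
python3 -m crank '[[0.003,-0.008,0,0,0,0.1,0.1],[0.01,-0.015,0,0,0,0.21,0.1],[0.015,-0.023,0,0,0,0.32,0.1],[0.02,-0.03,0,0,0,0.422,0.1],[0.02,-0.03,0,0,0,0.422,0.1],[0.02,-0.03,0,0,0,0.422,0.1]]'; python3 -c "
from h import *
lipst();snap('k',{'s':('side',150,130,330,265)})"
```

```text
t: 18.12
eef_pos: [0.5456, 0.0696, 0.0852]
ee_rot: [1.566, 1.22, -0.132]
force: [-0.7, -1.0, -2.8]
width: 0.0195
t 18.12 lip s,l,z 0.6758 0.1373 0.0604 world [0.688 0.051 0.06 ] noseup deg 20.1 head -7.3 F [-0.7 -1.  -2.8] M [ 0.21  1.93 -0.05] w 0.0195 q [ 0.46  0.12 -1.02  0.97 -0.24  0.05]
```

View pics/s_k.png

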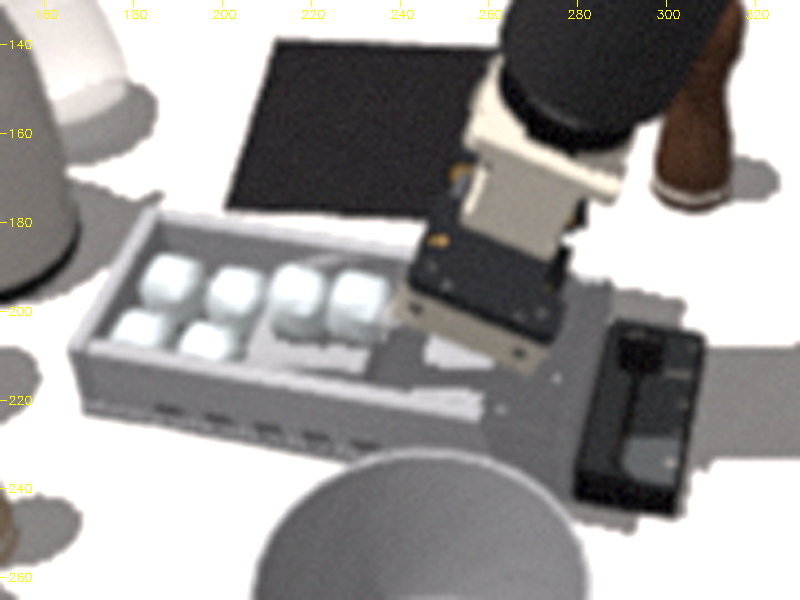

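```bash
python3 -c "
from h import *
lipgo(.661,.136,.11,.32);lipgo(.661,.136,.18,.30)"
```

```text
row [-0.0563, 0.0065, 0.0016] [-0.001, 0.002, -0.029] rows>= 0.9
row [-0.1246, 0.0319, 0.0017] [-0.001, 0.002, -0.049] rows>= 2.1
```

```bash
python3 -m crank '[[-0.02,0.002,0.001,0,0,-0.01,0.1],[-0.04,0.005,0.001,0,0,-0.02,0.1],[-0.06,0.009,0.0016,0,0,-0.029,0.1],[-0.09,0.02,0.0016,0,0,-0.04,0.1],[-0.125,0.032,0.0016,0,0,-0.05,0.1],[-0.125,0.032,0.0016,0,0,-0.05,0.1],[-0.125,0.032,0.0016,0,0,-0.05,0.1]]'; python3 -c "
from h import *
lipst();st()
fr=snap('l',{'s':('side',150,130,330,265),'t':('top',120,95,300,230)})"
```

```text
t: 19.1
eef_pos: [0.5316, 0.0702, 0.2114]
ee_rot: [1.567, 1.273, -0.131]
force: [0.3, -0.3, -3.7]
width: 0.0195
t 19.1 lip s,l,z 0.6603 0.1363 0.1791 world [0.672 0.052 0.179] noseup deg 17.1 head -7.3 F [ 0.3 -0.3 -3.7] M [ 0.13  1.66 -0.06] w 0.0195 q [ 0.64 -0.03 -0.66  0.31 -0.75  0.6 ]
t 19.1 tcp [0.5316 0.0702 0.2114] grasp [0.5261 0.0709 0.2294] w 0.0195 F [ 0.3 -0.3 -3.7] q [ 0.64 -0.03 -0.66  0.31 -0.75  0.6 ]
x [ 0.291 -0.038 -0.956] z [-0.127 -0.992  0.001]
```

View pics/s_l.png

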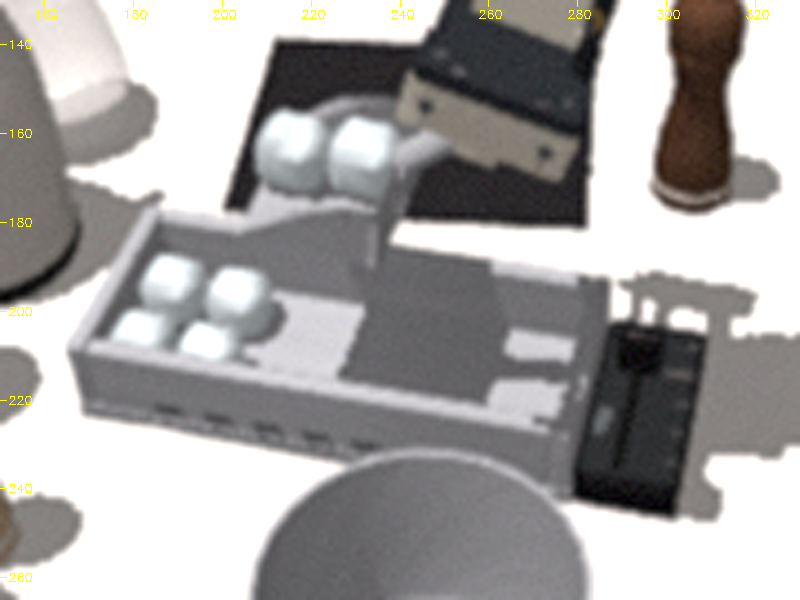

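View pics/t_l.png

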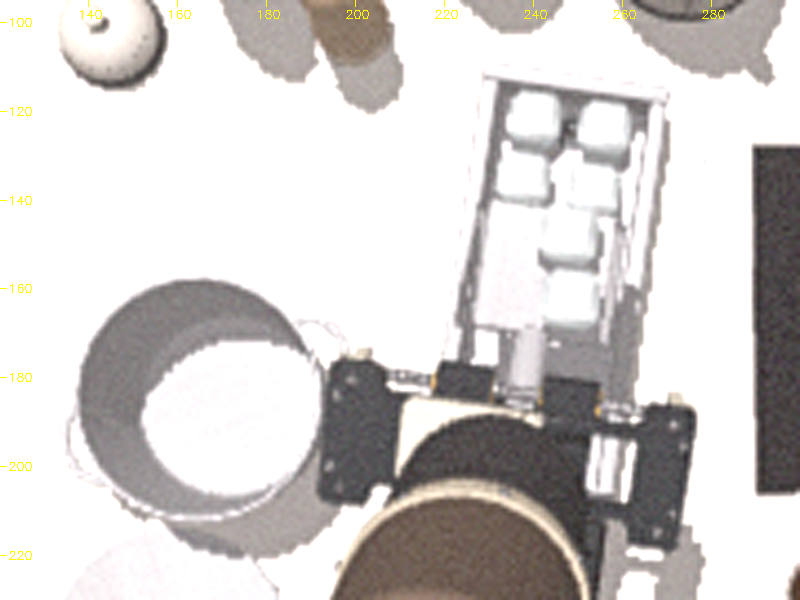

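```bash
cat >> h.py <<'E'
def rimT(f,u0,v0,u1,v1): # centre from bounding extents in a view on rim plane
    pass
E
python3 - <<'E'
from h import *
T=load("top","l");S=load("side","l")
# rim outer extents picked in crop t_l (scale 4.444)
tp=lambda x,y:(120+x/4.4444,95+y/4.4444)
pts=[tp(79,400),tp(325,398),tp(203,279),tp(195,519)]
P=np.array([plane(T,p,.115) for p in pts]);print(P.round(4), "c",(P[2:,0].mean()).round(4),(P[:2,1].mean()).round(4))
save(S,"pics/sl2.png",180,210,330,330,1.2)
tc=lambda x,y:(125+x/3.3333,95+y/3.3333)
T=load("top","c");pts=[tc(53,248),tc(240,240),tc(142,156),tc(148,337)]
P=np.array([plane(T,p,.115) for p in pts]);print("old",P.round(4), "c",(P[2:,0].mean()).round(4),(P[:2,1].mean()).round(4))
E
```

```text
[[0.5352 0.3564 0.115 ]
 [0.5391 0.1991 0.115 ]
 [0.6143 0.279  0.115 ]
 [0.4602 0.2805 0.115 ]] c 0.5373 0.2778
old [[0.5798 0.3487 0.115 ]
 [0.5894 0.1892 0.115 ]
 [0.6603 0.2746 0.115 ]
 [0.505  0.2659 0.115 ]] c 0.5826 0.2689
```

View pics/sl2.png

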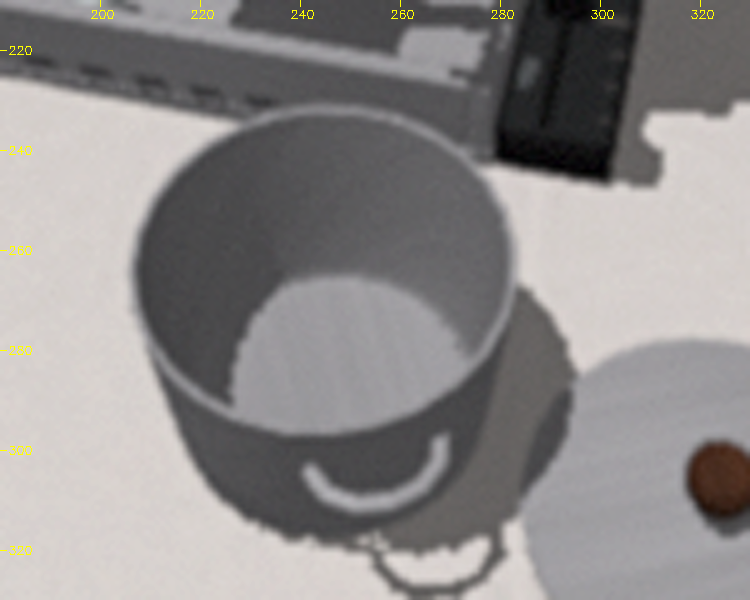

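```bash
cat >> h.py <<'E'
B=np.array([.5385,.280])
def wl(x,y,z,th,psi,sg=-1):
    p=np.array([x,y,0]); lipgo(p@XD,p@YD,z,th,sg,psi)
def bl(back,z,th,psi,side=0.):
    f=np.array([np.cos(psi),np.sin(psi)]);n=np.array([-f[1],f[0]]);p=B-back*f+side*n; wl(p[0],p[1],z,th,psi)
E
python3 -c "
from h import *
bl(.05,.19,.3,.75)"
```

```text
row [-0.0523, -0.1328, -0.0618] [-0.838, 0.26, 0.004] rows>= 4.7
```

```bash
python3 -m crank '[[-0.02,-0.02,-0.01,-0.12,0.037,0,0.1],[-0.04,-0.045,-0.02,-0.26,0.08,0,0.1],[-0.052,-0.068,-0.03,-0.4,0.124,0,0.1],[-0.052,-0.09,-0.04,-0.54,0.167,0.002,0.1],[-0.052,-0.11,-0.05,-0.68,0.21,0.003,0.1],[-0.052,-0.133,-0.062,-0.8,0.25,0.004,0.1],[-0.052,-0.133,-0.062,-0.838,0.26,0.004,0.1],[-0.052,-0.133,-0.062,-0.838,0.26,0.004,0.1],[-0.052,-0.133,-0.062,-0.838,0.26,0.004,0.1]]'; python3 -c "
from h import *
lipst();st();bl(.03,.15,-.3,.75)
fr=snap('m',{'s':('side',150,130,350,330),'t':('top',100,95,300,270)})"
```

```text
t: 20.32
eef_pos: [0.399, 0.1495, 0.2226]
ee_rot: [1.566, 1.269, 0.745]
force: [0.1, 0.6, -3.2]
width: 0.0197
t 20.32 lip s,l,z 0.468 0.3074 0.1908 world [0.503 0.246 0.191] noseup deg 17.3 head 43.0 F [ 0.1  0.6 -3.2] M [-1.16  1.1   0.03] w 0.0197 q [ 0.86 -0.27 -0.72  0.05 -0.82  1.43]
t 20.32 tcp [0.399  0.1495 0.2226] grasp [0.3949 0.1457 0.2405] w 0.0197 F [ 0.1  0.6 -3.2] q [ 0.86 -0.27 -0.72  0.05 -0.82  1.43]
x [ 0.218  0.201 -0.955] z [ 0.681 -0.732  0.001]
row [-0.0139, 0.0693, -0.0004] [-0.001, 0.001, -0.602] rows>= 3.2
```

View pics/s_m.png

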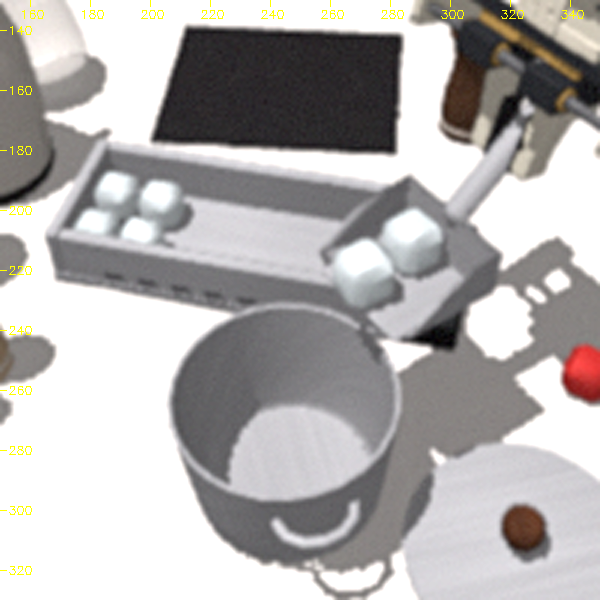

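View pics/t_m.png

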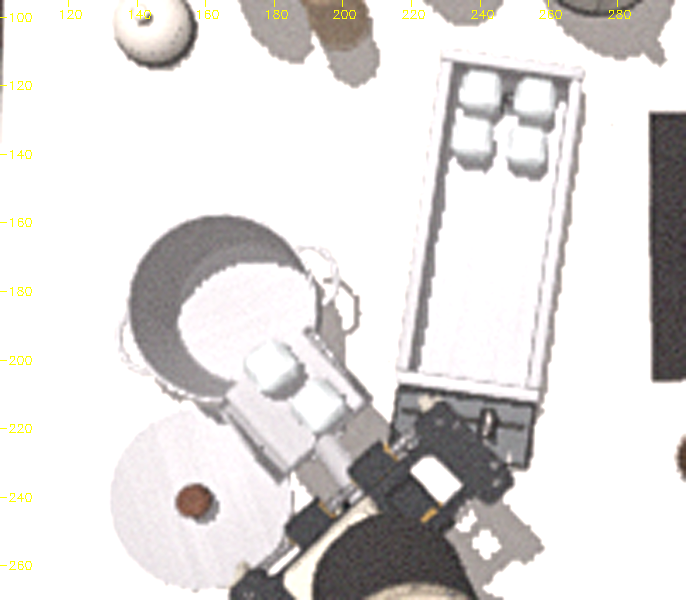

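```bash
python3 -c "
from h import *
bl(.035,.14,.1,.75);bl(.035,.135,-.3,.75);bl(.03,.13,-.7,.75);bl(.025,.13,-.95,.75)"
```

```text
row [0.0291, 0.0152, -0.0004] [-0.0, 0.001, -0.202] rows>= 1.1
row [-0.0009, 0.0598, -0.0003] [-0.0, 0.001, -0.602] rows>= 3.2
row [-0.0087, 0.1191, -0.0003] [-0.001, 0.001, -1.002] rows>= 5.4
row [-0.0044, 0.1601, -0.0003] [-0.001, 0.001, -1.252] rows>= 6.7
```

```bash
python3 -m crank '[[0.015,0.008,0,0,0,-0.1,0.1],[0.029,0.015,0,0,0,-0.2,0.1],[0.015,0.037,0,0,0,-0.4,0.1],[0,0.06,0,0,0,-0.6,0.1],[-0.004,0.09,0,0,0,-0.8,0.1],[-0.0087,0.119,0,0,0,-1.0,0.1],[-0.0044,0.16,0,0,0,-1.25,0.1],[-0.0044,0.16,0,0,0,-1.25,0.1],[-0.0044,0.16,0,0,0,-1.25,0.1],[-0.0044,0.16,0,0,0,-1.25,0.1]]'; python3 -c "
from h import *
lipst();st()
fr=snap('n',{'s':('side',150,130,350,330),'t':('top',100,95,300,270)})"
```

```text
t: 21.68
eef_pos: [0.5104, 0.2534, 0.2756]
ee_rot: [-1.568, 0.628, -2.389]
force: [-0.6, 0.8, -0.2]
width: 0.0201
t 21.68 lip s,l,z 0.4846 0.3271 0.1311 world [0.522 0.264 0.131] noseup deg -54.0 head 42.8 F [-0.6  0.8 -0.2] M [ 2.26 -2.54  0.02] w 0.0201 q [ 0.79  0.74  0.43 -0.03 -2.21  1.53]
t 21.68 tcp [0.5104 0.2534 0.2756] grasp [0.5215 0.2638 0.2867] w 0.0201 F [-0.6  0.8 -0.2] q [ 0.79  0.74  0.43 -0.03 -2.21  1.53]
x [-0.591 -0.553 -0.588] z [ 0.682 -0.731  0.002]
```

View pics/s_n.png

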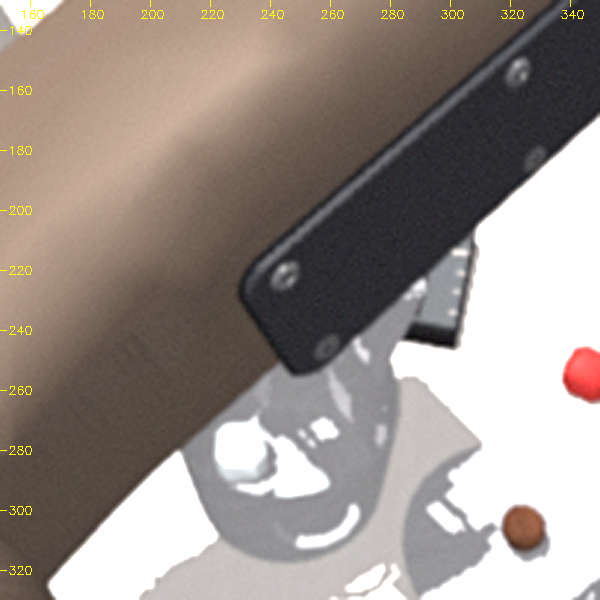

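View pics/t_n.png

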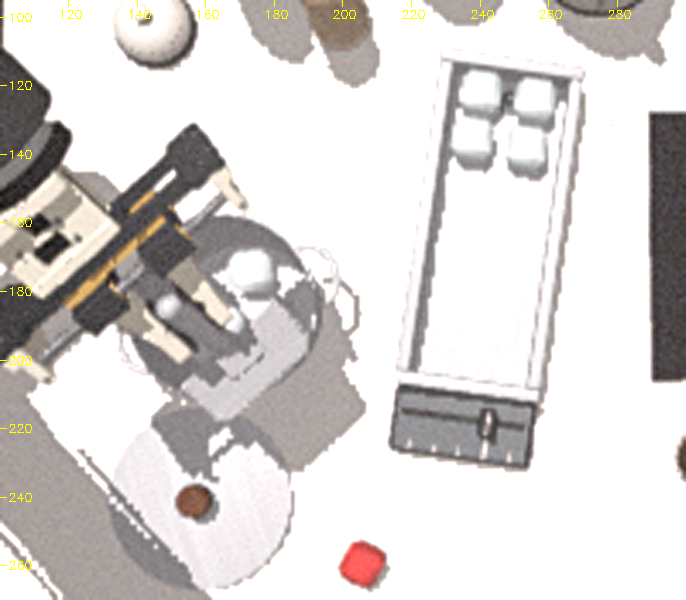

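```bash
python3 -c "
from h import *
bl(.03,.16,-.6,.75);bl(.06,.19,0,.75)"
```

```text
row [0.0356, -0.0425, -0.0003] [-0.001, 0.002, 0.34] rows>= 1.8
row [0.1275, -0.0743, -0.0004] [-0.0, 0.002, 0.94] rows>= 5.0
```

```bash
python3 -m crank '[[0.017,-0.021,0,0,0,0.17,0.1],[0.0356,-0.0425,0,0,0,0.34,0.1],[0.066,-0.054,0,0,0,0.52,0.1],[0.09,-0.064,0,0,0,0.7,0.1],[0.127,-0.074,0,0,0,0.88,0.1],[0.127,-0.074,0,0,0,0.94,0.1],[0.127,-0.074,0,0,0,0.94,0.1],[0.127,-0.074,0,0,0,0.94,0.1]]'; python3 -c "
from h import *
lipst();st();lipgo(.575,.1356,.12,0)
fr=snap('o',{'s':('side',150,130,350,330),'t':('top',100,95,300,270)})"
```

```text
t: 22.78
eef_pos: [0.4031, 0.1537, 0.2627]
ee_rot: [-1.293, 1.567, -2.113]
force: [0.5, 0.1, -1.4]
width: 0.02
t 22.77 lip s,l,z 0.4611 0.2997 0.1897 world [0.495 0.239 0.19 ] noseup deg -0.2 head 43.0 F [ 0.5  0.1 -1.4] M [-0.09 -0.01  0.  ] w 0.02 q [ 0.83 -0.08 -0.43  0.   -1.23  1.5 ]
t 22.77 tcp [0.4031 0.1537 0.2627] grasp [0.4031 0.1537 0.2815] w 0.02 F [ 0.5  0.1 -1.4] q [ 0.83 -0.08 -0.43  0.   -1.23  1.5 ]
x [-0.002 -0.004 -1.   ] z [ 0.682 -0.731  0.001]
row [0.0704, -0.0079, 0.0957] [0.877, 0.003, 0.003] rows>= 4.7
```

View pics/s_o.png

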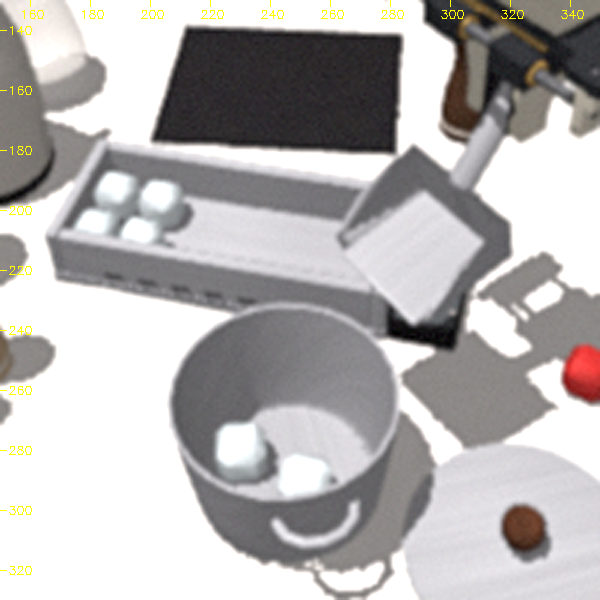

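```bash
python3 -c "
from h import *
lipgo(.61,.1356,.12,-.05)"; python3 -m crank '[[0,0,0.02,0.14,0,0,0.1],[0,0,0.04,0.3,0,0,0.1],[0,0,0.06,0.46,0,0,0.1],[0,0.01,0.075,0.62,0,0,0.1],[0,0.01,0.09,0.76,0,0,0.1],[0,0.01,0.095,0.877,0,0,0.1],[0,0.01,0.095,0.877,0,0,0.1],[0,0.01,0.095,0.877,0,0,0.1]]'; python3 -c "
from h import *
lipst();lipgo(.61,.1356,.07,-.05)"
```

```text
row [0.0627, 0.0167, 0.1256] [0.876, 0.026, -0.041] rows>= 4.7
t: 23.88
eef_pos: [0.4751, 0.0912, 0.2605]
ee_rot: [-0.598, 1.562, -2.293]
force: [-0.3, -1.0, -3.3]
width: 0.0198
t 23.88 lip s,l,z 0.5856 0.15 0.1874 world [0.6   0.075 0.187] noseup deg -0.3 head -7.1 F [-0.3 -1.  -3.3] M [0.01 0.13 0.02] w 0.0198 q [ 0.6   0.02 -0.34  0.   -1.22  0.85]
row [0.1118, 0.0284, 0.0139] [0.002, 0.007, -0.045] rows>= 1.9
```

```bash
python3 -m crank '[[0.02,0.015,0.007,0.002,0.007,-0.02,0.1],[0.06,0.028,0.0139,0.002,0.007,-0.045,0.1],[0.07,0.028,0.0139,0.002,0.007,-0.045,0.1],[0.07,0.028,0.0139,0.002,0.007,-0.045,0.1],[0.07,0.028,0.0139,0.002,0.007,-0.045,0.1]]'; python3 -c "
from h import *
lipst();lipgo(.61,.1353,.03,-.05)
fr=snap('p',{'s':('side',150,130,330,265),'t':('top',200,100,300,240)})"
```

```text
t: 24.5
eef_pos: [0.5012, 0.0738, 0.1926]
ee_rot: [-1.612, 1.525, 2.974]
force: [0.0, 0.4, -2.1]
width: 0.0197
t 24.5 lip s,l,z 0.6105 0.1362 0.1143 world [0.623 0.058 0.114] noseup deg -2.6 head -7.3 F [ 0.   0.4 -2.1] M [ 0.04 -0.08 -0.  ] w 0.0197 q [ 0.51  0.14 -0.36 -0.03 -1.11  0.95]
row [0.0838, 0.0037, 0.001] [-0.001, -0.002, -0.004] rows>= 1.3
```

View pics/s_p.png

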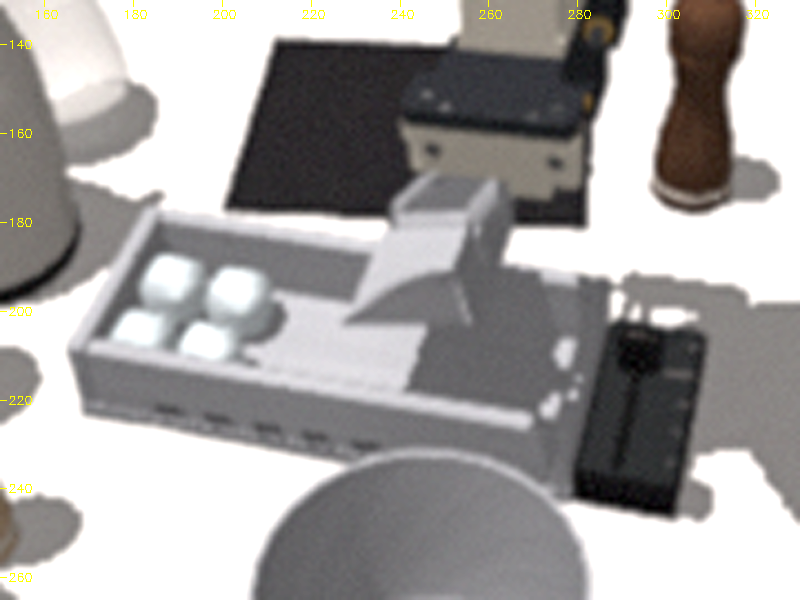

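```bash
python3 - <<'E'
from h import *
S=load("side","p")
u=np.array([0,0,1.])
lip=.6105*XD+.1362*YD+.1143*u; g=None
grasp=np.array([.5012,.0738,.1926])+.0188*u
for deg in(0,-3,-6,-9):
    th=np.radians(deg);f=XD*np.cos(th)+u*np.sin(th);n=-XD*np.sin(th)+u*np.cos(th)
    O=grasp+f*.086-n*.0913
    P=lambda x,y,z:proj(S,O+f*x+YD*y+n*z).round(1)
    print(deg,"lip cheek",P(.04,.048,.009),"back bot",P(-.04,.048,.009),"far backtop",P(-.04,-.048,.046),"near back top",P(-.04,.048,.046),"far lip",P(.04,-.048,.009))
save(S,"pics/sp2.png",215,160,275,210,1.3)
E
```

```text
0 lip cheek [215.4 193.6] back bot [247.7 198.9] far backtop [257.2 161.3] near back top [247.2 187.5] far lip [227.2 168.2]
-3 lip cheek [217.4 195.8] back bot [249.6 199.9] far backtop [258.1 162.2] near back top [248.3 188.4] far lip [229.1 170.3]
-6 lip cheek [219.6 198. ] back bot [251.4 200.8] far backtop [259.2 163. ] near back top [249.4 189.3] far lip [231.  172.4]
-9 lip cheek [221.8 200.1] back bot [253.4 201.7] far backtop [260.2 163.8] near back top [250.5 190.1] far lip [233.  174.5]
```

View pics/sp2.png

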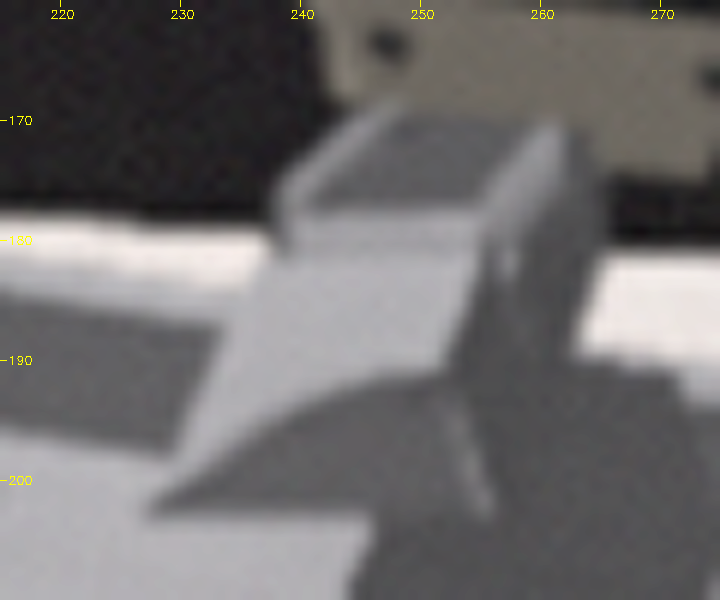

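```bash
python3 - <<'E'
from h import *
u=np.array([0,0,1.])
S=load("side","l")
grasp=np.array([.5261,.0709,.2294])
for deg in(17,12,7,2):
    th=np.radians(deg);f=XD*np.cos(th)+u*np.sin(th);n=-XD*np.sin(th)+u*np.cos(th)
    O=grasp+f*.086-n*.0913
    P=lambda x,y,z:proj(S,O+f*x+YD*y+n*z).round(1)
    print(deg,"lip cheek",P(.04,.048,.009),"back bot",P(-.04,.048,.009),"near back top",P(-.04,.048,.046),"far lip",P(.04,-.048,.009))
save(S,"pics/sl3.png",195,150,255,200,1.3)
E
```

```text
17 lip cheek [194.9 172.6] back bot [227.5 185. ] near back top [230.9 174.2] far lip [208.7 147.8]
12 lip cheek [197.3 176.9] back bot [230.1 187.2] near back top [232.3 176. ] far lip [210.8 152. ]
7 lip cheek [200.1 181.1] back bot [232.9 189.3] near back top [233.8 177.8] far lip [213.3 156.1]
2 lip cheek [203.2 185.1] back bot [235.8 191.1] near back top [235.5 179.4] far lip [216.1 160. ]
```

View pics/sl3.png

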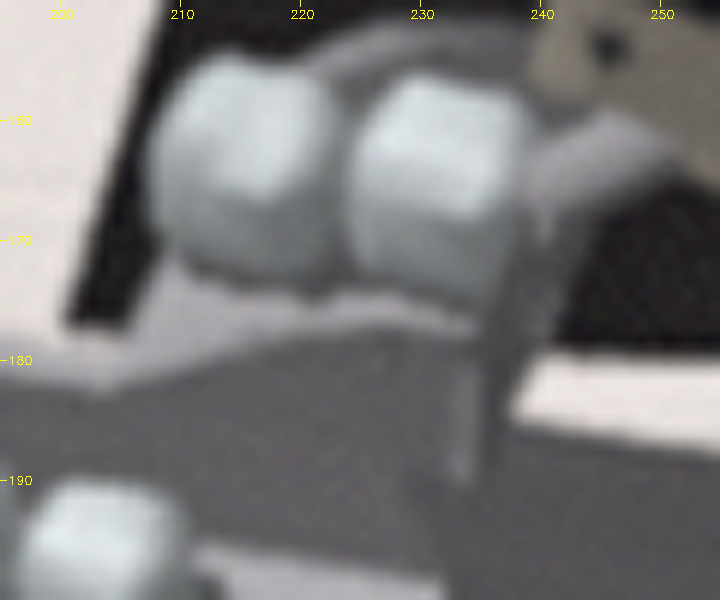

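```bash
python3 -m crank '[[0.03,0,0.001,0,0,0,0.1],[0.06,0,0.001,0,0,0,0.1],[0.075,0,0.001,0,0,0,0.1],[0.085,0,0.001,0,0,0,0.1],[0.095,0,0.001,0,0,0,0.1],[0.105,0,0.001,0,0,0,0.1],[0.11,0,0.001,0,0,0,0.1],[0.11,0,0.001,0,0,0,0.1]]'; python3 -c "
from h import *
lipst();st()
fr=snap('q',{'s':('side',150,130,330,265)})
save(fr['side'],'pics/sq2.png',205,165,285,230,1.3)"
```

```text
t: 25.6
eef_pos: [0.4952, 0.0732, 0.084]
ee_rot: [-1.595, 1.523, 2.99]
force: [-12.9, 0.5, 19.5]
width: 0.0197
t 25.6 lip s,l,z 0.6045 0.1348 0.0056 world [0.617 0.058 0.006] noseup deg -2.7 head -7.3 F [-12.9   0.5  19.5] M [ 0.38  4.27 -0.04] w 0.0197 q [ 0.52  0.25 -0.5  -0.04 -0.86  0.95]
t 25.6 tcp [0.4952 0.0732 0.084 ] grasp [0.4961 0.0731 0.1028] w 0.0197 F [-12.9   0.5  19.5] q [ 0.52  0.25 -0.5  -0.04 -0.86  0.95]
x [-0.047  0.007 -0.999] z [-0.127 -0.992 -0.001]
```

View pics/sq2.png

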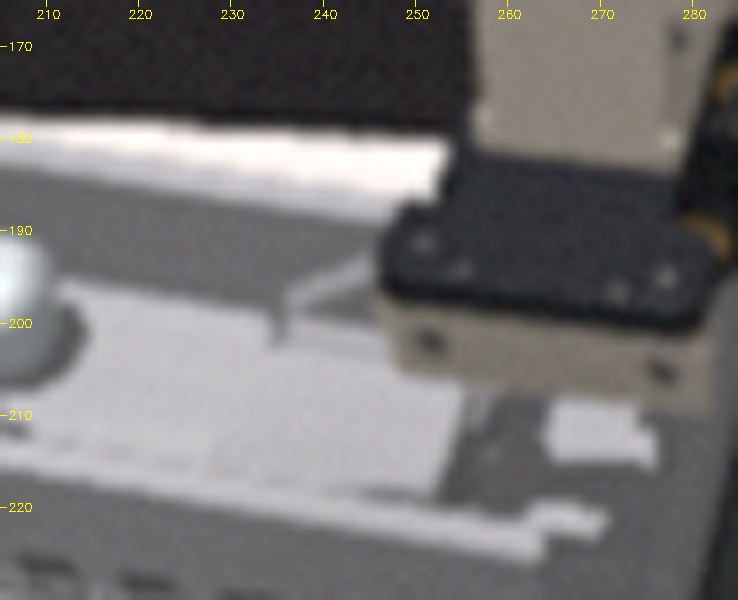

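```bash
python3 -c "
from h import *
lipgo(.665,.1353,.0065,-.047)"; python3 -m crank '[[0,0.015,0,0,0,0,0.1],[0,0.03,0,0,0,0,0.1],[0,0.045,0,0,0,0,0.1],[0,0.06,0,0,0,0,0.1],[0,0.06,0,0,0,0,0.1]]'; python3 -c "
from h import *
lipst()
fr=snap('r')
save(fr['side'],'pics/sr2.png',175,165,285,230,1.3)"
```

```text
row [-0.0037, 0.0604, -0.0005] [-0.001, -0.001, 0.001] rows>= 1.0
t: 26.32
eef_pos: [0.5515, 0.0643, 0.0837]
ee_rot: [-1.542, 1.518, 3.043]
force: [-31.9, 2.4, 51.1]
width: 0.0193
t 26.32 lip s,l,z 0.661 0.1329 0.0046 world [0.672 0.049 0.005] noseup deg -3.0 head -7.3 F [-31.9   2.4  51.1] M [7.100e-01 1.209e+01 1.000e-02] w 0.0193 q [ 0.45  0.33 -0.38 -0.04 -0.91  1.02]
```

View pics/sr2.png

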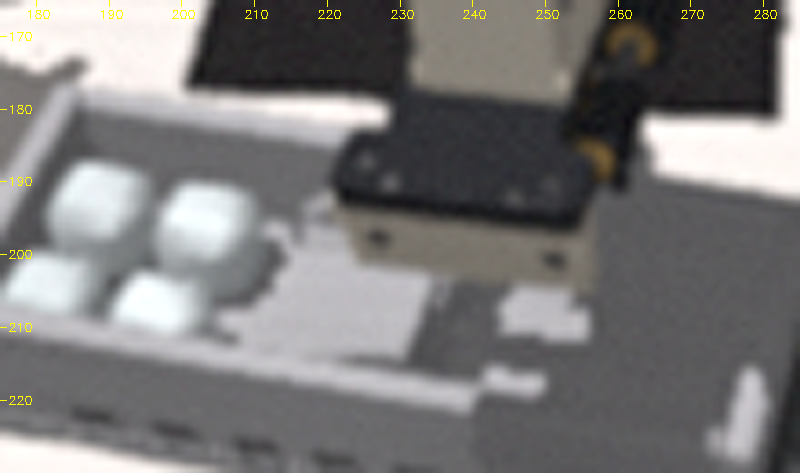

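```bash
python3 -m crank '[[-0.003,0,-0.002,0,0,0,0.1],[-0.004,0.01,-0.002,0,0,0,0.1],[-0.0045,0.02,-0.002,0,0,0,0.1],[-0.005,0.03,-0.002,0,0,0,0.1],[-0.005,0.03,-0.002,0,0,0,0.1]]'; python3 -c "
from h import *
lipst()"
```

```text
t: 27.05
eef_pos: [0.5852, 0.0631, 0.0839]
ee_rot: [-1.571, 1.522, 3.013]
force: [-11.1, 0.4, 18.0]
width: 0.0196
t 27.05 lip s,l,z 0.6949 0.1359 0.0053 world [0.706 0.048 0.005] noseup deg -2.8 head -7.3 F [-11.1   0.4  18. ] M [0.01 3.99 0.04] w 0.0196 q [ 0.42  0.37 -0.31 -0.03 -0.93  1.04]
```

```bash
python3 -m crank '[[-0.001,0.01,0.001,0,0,0,0.1],[-0.0015,0.02,0.001,0,0,0,0.1],[-0.002,0.028,0.001,0,0,0,0.1],[-0.002,0.034,0.001,0,0,0,0.1],[-0.002,0.034,0.001,0,0,0,0.1]]'; python3 -c "
from h import *
lipst()
fr=snap('s')
save(fr['side'],'pics/ss2.png',155,155,265,230,1.3);save(fr['top'],'pics/ts2.png',205,100,305,200,1.1)"
```

```text
t: 27.68
eef_pos: [0.6181, 0.0576, 0.0838]
ee_rot: [-1.566, 1.521, 3.018]
force: [-11.2, 1.1, 14.0]
width: 0.0195
t 27.68 lip s,l,z 0.7281 0.1346 0.0051 world [0.739 0.042 0.005] noseup deg -2.9 head -7.3 F [-11.2   1.1  14. ] M [0.16 4.18 0.02] w 0.0195 q [ 0.39  0.42 -0.23 -0.03 -0.96  1.07]
```

View pics/ss2.png

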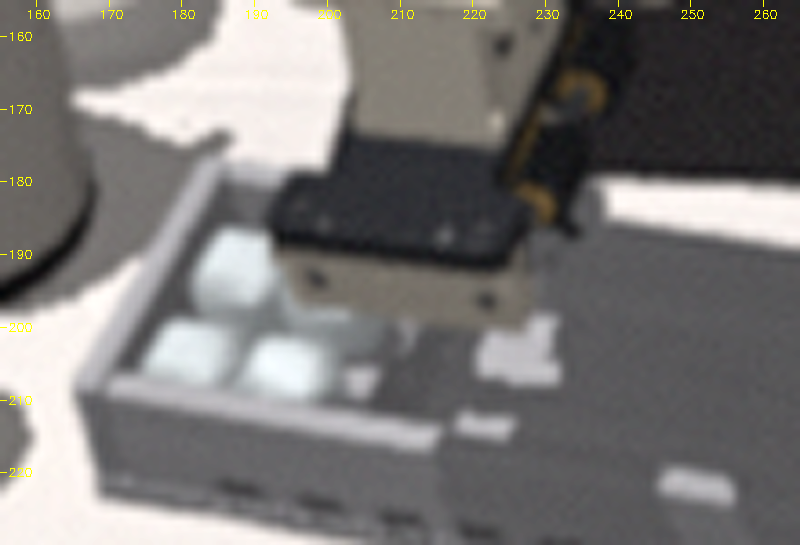

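View pics/ts2.png

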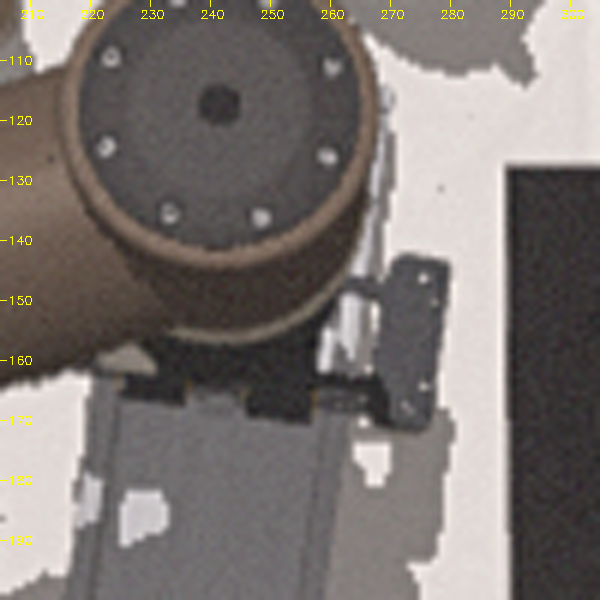

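```bash
python3 -m crank '[[-0.001,0.005,0,0,0,0,0.1],[-0.001,0.01,0,0,0,0,0.1],[-0.001,0.014,0,0,0,0,0.1],[-0.001,0.014,0,0,0,0,0.1]]'; python3 -c "
from h import *
lipst()"
```

```text
t: 28.28
eef_pos: [0.6322, 0.056, 0.0839]
ee_rot: [-1.571, 1.521, 3.013]
force: [-10.3, 0.2, 12.8]
width: 0.0193
t 28.27 lip s,l,z 0.7424 0.1347 0.0052 world [0.753 0.04  0.005] noseup deg -2.9 head -7.3 F [-10.3   0.2  12.8] M [0.16 3.58 0.03] w 0.0193 q [ 0.38  0.44 -0.2  -0.03 -0.97  1.08]
```

```bash
python3 -m crank '[[-0.0005,0.004,0,0,0,0,0.1],[-0.0005,0.008,0,0,0,0,0.1],[-0.0005,0.008,0,0,0,0,0.1]]'; python3 -c "
from h import *
lipst()
fr=snap('t')
save(fr['side'],'pics/st2.png',155,155,265,230,1.3)"
```

```text
t: 28.65
eef_pos: [0.6331, 0.0554, 0.0839]
ee_rot: [-1.545, 1.509, 3.039]
force: [-35.9, 9.6, 31.4]
width: 0.0194
t 28.65 lip s,l,z 0.7424 0.1341 0.0038 world [0.753 0.04  0.004] noseup deg -3.5 head -7.4 F [-35.9   9.6  31.4] M [ 3.53 12.95  0.05] w 0.0194 q [ 0.38  0.45 -0.19 -0.03 -0.99  1.09]
```

View pics/st2.png

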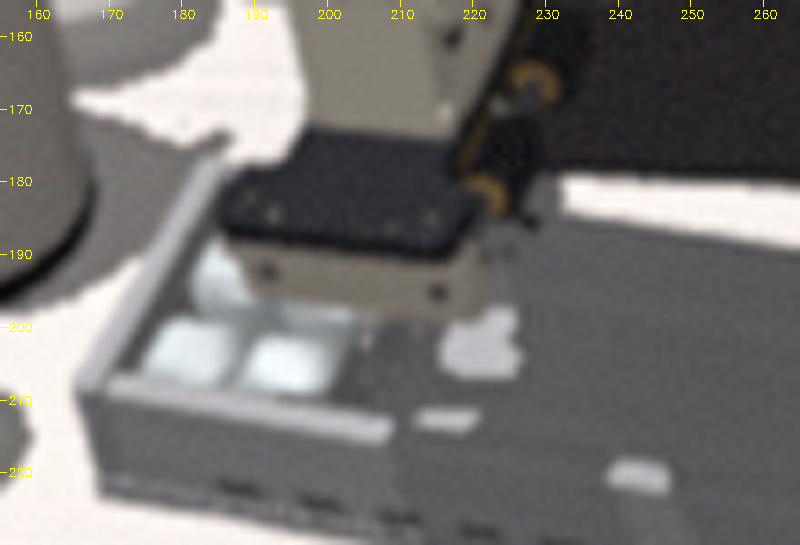

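```bash
cat >> h.py <<'E'
SLIP=.05
def heelgo(s,l,z,p,psi=PSI):
    f=np.array([np.cos(psi),np.sin(psi),0])*np.cos(p)+np.array([0,0,np.sin(p)])
    n=-np.array([np.cos(psi),np.sin(psi),0])*np.sin(p)+np.array([0,0,np.cos(p)])
    h=s*XD+l*YD+np.array([0,0,z]); go(h-.046*f+.0913*n,p-SLIP,psi,-1)
E
python3 -c "
from h import *
for a in[(.660,.016,.05),(.656,.022,.15),(.652,.027,.25),(.650,.032,.34),(.65,.10,.34),(.65,.14,.34)]: heelgo(a[0],.1350,a[1],a[2])"
```

```text
row [-0.0015, -0.0117, -0.0005] [-0.002, 0.002, 0.062] rows>= 0.3
row [-0.0014, -0.0225, -0.0004] [-0.002, 0.002, 0.162] rows>= 0.9
row [0.0003, -0.0326, -0.0004] [-0.002, 0.002, 0.262] rows>= 1.4
row [0.0016, -0.0395, -0.0004] [-0.002, 0.002, 0.352] rows>= 1.9
row [-0.0662, -0.0437, -0.0003] [-0.002, 0.002, 0.352] rows>= 1.9
row [-0.1062, -0.0462, -0.0002] [-0.002, 0.002, 0.352] rows>= 1.9
```

```bash
python3 -m crank '[[-0.009,-0.014,0,0,0,0.03,0.1],[-0.011,-0.02,0,0,0,0.1,0.1],[-0.012,-0.029,0,0,0,0.18,0.1],[-0.011,-0.039,0,0,0,0.27,0.1],[-0.01,-0.046,0,0,0,0.352,0.1],[-0.03,-0.048,0,0,0,0.352,0.1],[-0.03,-0.048,0,0,0,0.352,0.1]]'; python3 -c "
from h import *
lipst();heelgo(.65,.1350,.14,.34)
fr=snap('u')
save(fr['side'],'pics/su2.png',155,155,265,230,1.3)"
```

```text
t: 29.62
eef_pos: [0.5957, 0.0621, 0.1164]
ee_rot: [1.579, 1.265, -0.12]
force: [0.4, 0.3, -2.6]
width: 0.0195
t 29.62 lip s,l,z 0.7252 0.1363 0.0852 world [0.737 0.044 0.085] noseup deg 17.5 head -7.4 F [ 0.4  0.3 -2.6] M [0.31 1.37 0.05] w 0.0195 q [ 0.52  0.18 -0.72  0.42 -0.46  0.56]
row [-0.0733, 0.0215, 0.0013] [-0.002, -0.002, -0.016] rows>= 1.2
```

View pics/su2.png

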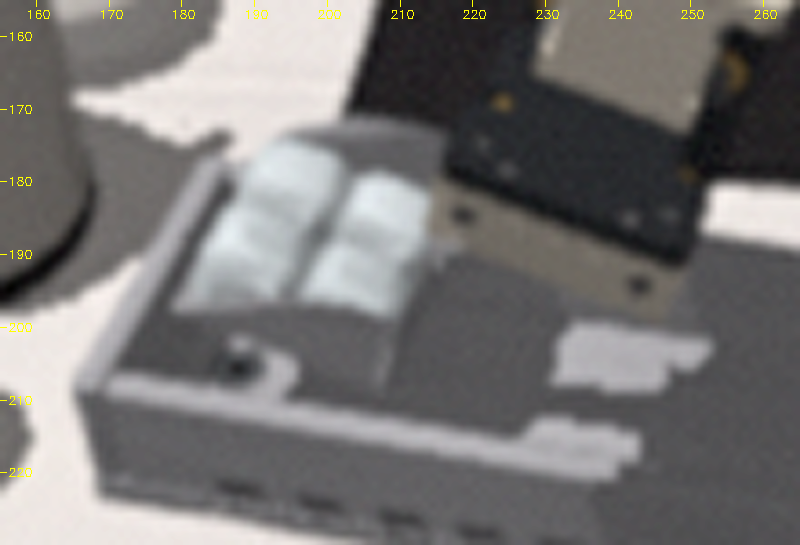

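```bash
python3 -m crank '[[-0.02,0.006,0,0,0,0,0.1],[-0.05,0.015,0.001,0,0,0.01,0.1],[-0.08,0.024,0.001,0,0,0.03,0.1],[-0.1,0.03,0.001,0,0,0.05,0.1],[-0.1,0.03,0.001,0,0,0.05,0.1]]'; python3 -c "
from h import *
lipst();st();bl(.05,.22,.33,.75)
fr=snap('v',{'t':('top',120,95,300,270)})
save(fr['side'],'pics/sv2.png',155,105,315,225,1.3)"
```

```text
t: 30.35
eef_pos: [0.5936, 0.0605, 0.2204]
ee_rot: [1.578, 1.215, -0.122]
force: [0.3, -0.0, -4.0]
width: 0.0194
t 30.35 lip s,l,z 0.7247 0.1343 0.1963 world [0.736 0.042 0.196] noseup deg 20.4 head -7.4 F [ 0.3 -0.  -4. ] M [0.21 1.97 0.03] w 0.0194 q [ 0.56  0.04 -0.61  0.36 -0.68  0.63]
t 30.35 tcp [0.5936 0.0605 0.2204] grasp [0.5871 0.0613 0.238 ] w 0.0194 F [ 0.3 -0.  -4. ] q [ 0.56  0.04 -0.61  0.36 -0.68  0.63]
x [ 0.345 -0.042 -0.937] z [-0.128 -0.992 -0.002]
row [-0.0971, -0.1835, -0.0623] [-0.828, 0.293, -0.025] rows>= 4.7
```

View pics/sv2.png

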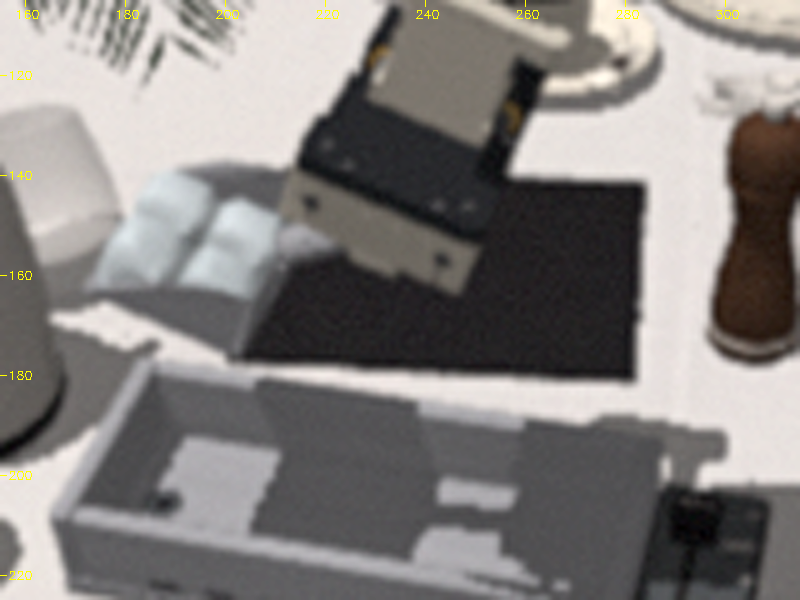

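View pics/t_v.png

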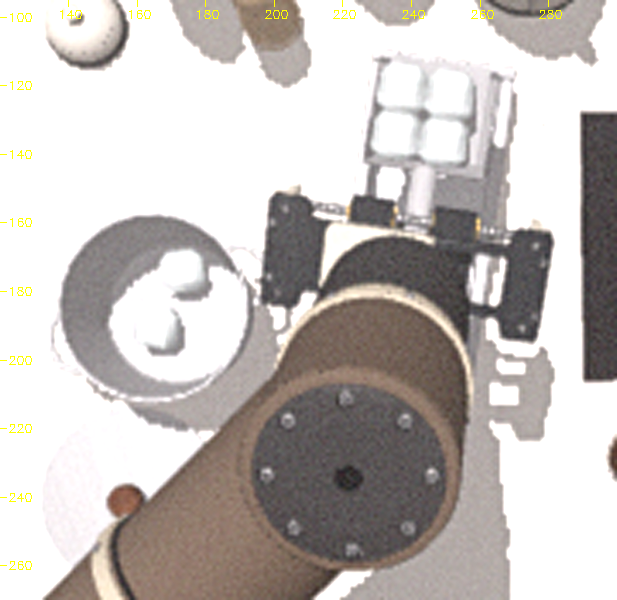

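```bash
python3 -m crank '[[-0.005,-0.012,0,-0.02,0.01,0,0.1],[-0.018,-0.035,-0.004,-0.09,0.03,-0.003,0.1],[-0.033,-0.06,-0.013,-0.19,0.067,-0.006,0.1],[-0.048,-0.09,-0.024,-0.31,0.11,-0.01,0.1],[-0.062,-0.12,-0.035,-0.43,0.152,-0.014,0.1],[-0.078,-0.15,-0.046,-0.56,0.2,-0.018,0.1],[-0.09,-0.17,-0.056,-0.69,0.245,-0.022,0.1],[-0.097,-0.183,-0.062,-0.79,0.28,-0.025,0.1],[-0.097,-0.1835,-0.062,-0.828,0.293,-0.025,0.1],[-0.097,-0.1835,-0.062,-0.828,0.293,-0.025,0.1]]'; python3 -c "
from h import *
lipst();st();[bl(*a) for a in [(.035,.14,.1,.75),(.035,.135,-.3,.75),(.03,.13,-.7,.75),(.025,.13,-1.05,.75)]]
fr=snap('w',{'t':('top',100,95,300,270),'s':('side',150,130,350,330)})"
```

```text
t: 31.7
eef_pos: [0.3962, 0.1475, 0.2461]
ee_rot: [1.573, 1.244, 0.752]
force: [-0.0, -0.7, -3.5]
width: 0.0194
t 31.7 lip s,l,z 0.4658 0.3057 0.2179 world [0.501 0.245 0.218] noseup deg 18.7 head 42.9 F [-0.  -0.7 -3.5] M [-1.32  1.25 -0.02] w 0.0194 q [ 0.86 -0.31 -0.7   0.05 -0.86  1.43]
t 31.7 tcp [0.3962 0.1475 0.2461] grasp [0.3918 0.1434 0.2639] w 0.0194 F [-0.  -0.7 -3.5] q [ 0.86 -0.31 -0.7   0.05 -0.86  1.43]
x [ 0.234  0.219 -0.947] z [ 0.681 -0.732 -0.001]
row [0.0527, 0.0105, 0.0001] [-0.001, -0.001, -0.226] rows>= 1.2
row [0.0238, 0.0558, 0.0001] [-0.0, -0.001, -0.626] rows>= 3.3
row [0.0174, 0.1153, 0.0] [-0.0, -0.001, -1.026] rows>= 5.5
row [0.0267, 0.17, -0.0] [-0.0, -0.001, -1.376] rows>= 7.4
```

View pics/s_w.png

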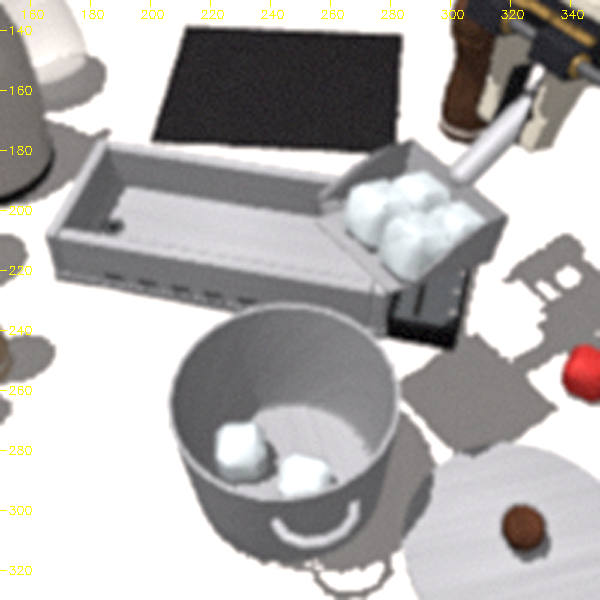

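View pics/t_w.png

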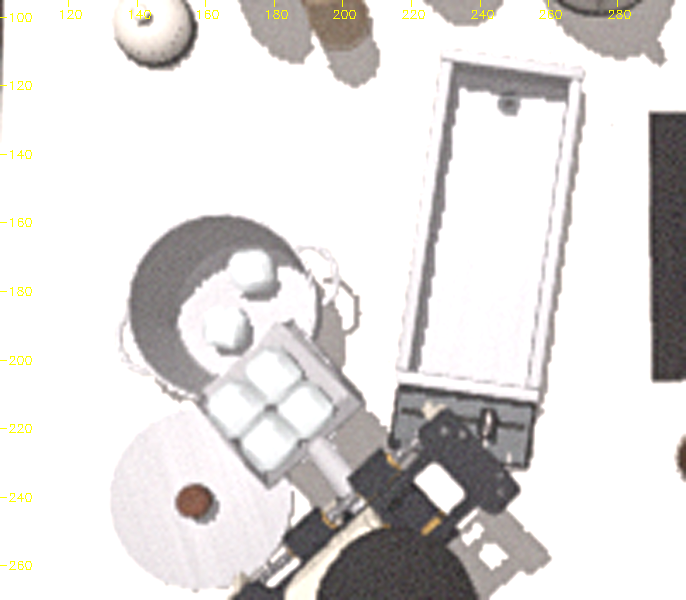

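```bash
python3 -m crank '[[0.025,0.005,0,0,0,-0.1,0.1],[0.0527,0.0105,0,0,0,-0.226,0.1],[0.045,0.025,0,0,0,-0.36,0.1],[0.033,0.04,0,0,0,-0.5,0.1],[0.0238,0.0558,0,0,0,-0.626,0.1],[0.02,0.085,0,0,0,-0.81,0.1],[0.0174,0.115,0,0,0,-0.99,0.1],[0.022,0.142,0,0,0,-1.17,0.1],[0.0267,0.165,0,0,0,-1.35,0.1],[0.0267,0.17,0,0,0,-1.376,0.1]]'; python3 -m crank '[[0,0,0,0,0,0,0.1],[0,0,0,0,0,0,0.1],[0,0,0,0,0,0,0.1]]'; python3 -c "
from h import *
lipst();bl(.03,.16,-.6,.75);bl(.06,.19,0,.75)
fr=snap('x',{'t':('top',100,95,300,270),'s':('side',150,180,350,330)})"
```

```text
t: 33.05
eef_pos: [0.5218, 0.2652, 0.2653]
ee_rot: [-1.571, 0.504, -2.393]
force: [-0.8, -0.2, -5.4]
width: 0.0193
t: 33.42
eef_pos: [0.5207, 0.2631, 0.2799]
ee_rot: [-1.571, 0.53, -2.392]
force: [-0.6, -0.7, -1.6]
width: 0.0197
t 33.42 lip s,l,z 0.4843 0.3274 0.1346 world [0.522 0.264 0.135] noseup deg -59.6 head 43.0 F [-0.6 -0.7 -1.6] M [ 2.41 -2.75  0.  ] w 0.0197 q [ 0.78  0.82  0.53 -0.04 -2.32  1.53]
row [0.0536, -0.0442, -0.0002] [-0.0, -0.0, 0.441] rows>= 2.4
row [0.1482, -0.0666, -0.0002] [-0.0, -0.0, 1.041] rows>= 5.6
```

View pics/t_x.png

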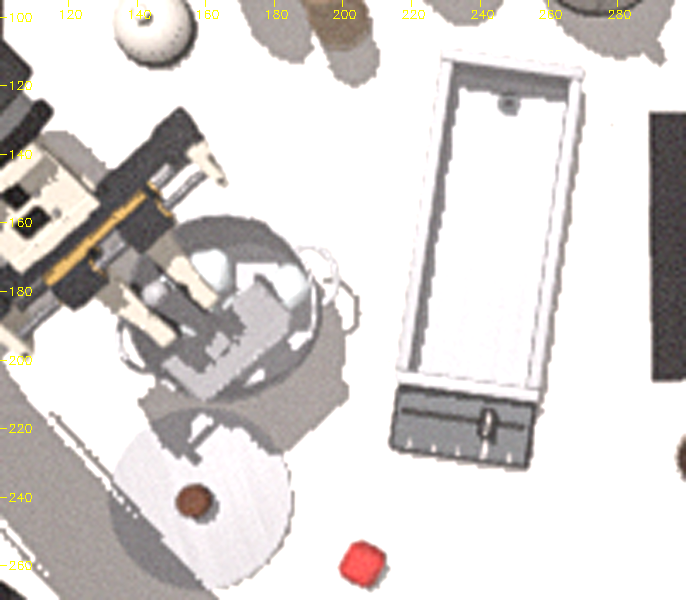

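View pics/s_x.png

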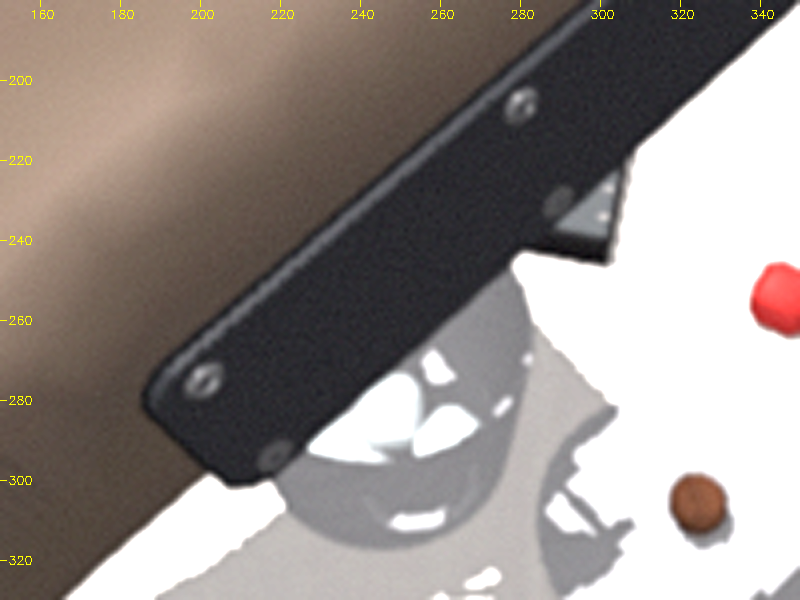

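```bash
python3 -m crank '[[-0.003,-0.01,0,0,0,0.05,0.1],[0.01,-0.027,0,0,0,0.15,0.1],[0.03,-0.037,0,0,0,0.3,0.1],[0.0536,-0.0442,0,0,0,0.441,0.1],[0.085,-0.052,0,0,0,0.62,0.1],[0.115,-0.06,0,0,0,0.8,0.1],[0.148,-0.066,0,0,0,0.98,0.1],[0.148,-0.066,0,0,0,1.04,0.1],[0.148,-0.066,0,0,0,1.04,0.1]]'; python3 -c "
from h import *
lipst();st()
fr=snap('y',{'t':('top',100,95,300,270),'s':('side',150,180,350,330)})"
```

```text
t: 34.65
eef_pos: [0.4019, 0.1523, 0.2623]
ee_rot: [-1.921, 1.569, -2.742]
force: [0.7, 0.3, -2.2]
width: 0.0196
t 34.65 lip s,l,z 0.4602 0.2983 0.1896 world [0.494 0.238 0.19 ] noseup deg -0.1 head 43.0 F [ 0.7  0.3 -2.2] M [-0.09 -0.   -0.06] w 0.0196 q [ 0.82 -0.08 -0.43 -0.   -1.23  1.5 ]
t 34.65 tcp [0.4019 0.1523 0.2623] grasp [0.402  0.1523 0.2811] w 0.0196 F [ 0.7  0.3 -2.2] q [ 0.82 -0.08 -0.43 -0.   -1.23  1.5 ]
x [-0.002 -0.001 -1.   ] z [ 0.682 -0.732 -0.001]
```

View pics/t_y.png

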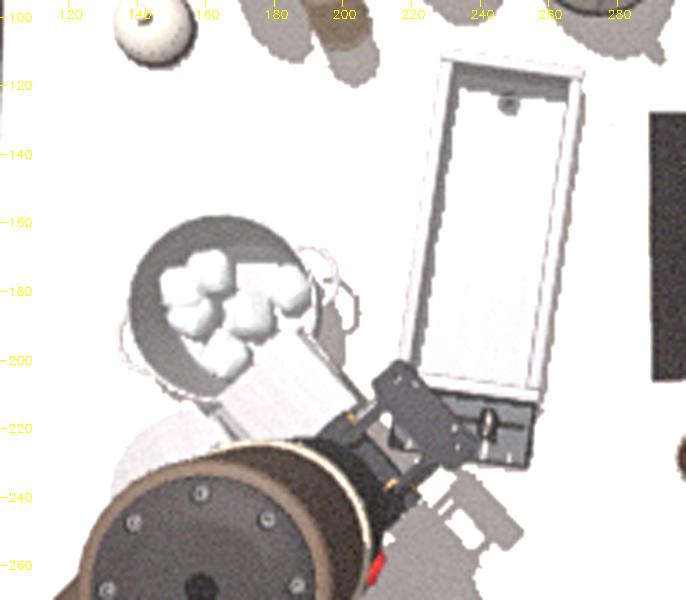

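View pics/s_y.png

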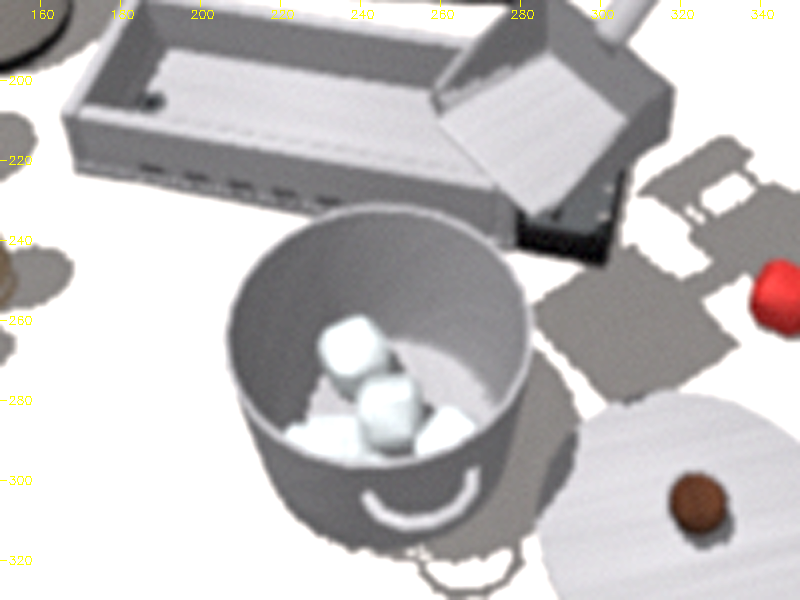

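```bash
python3 -c "
from h import *
go([.533,-.200,.24],-.05,.03,-1)"
```

```text
row [0.0407, -0.1466, 0.3468] [0.72, 0.02, -0.042] rows>= 6.1
```

```bash
python3 -m crank '[[0,-0.018,0.042,0.09,0,0,0.1],[0,-0.036,0.085,0.18,0,0,0.1],[0,-0.054,0.13,0.27,0,0,0.1],[0,-0.072,0.17,0.36,0,0,0.1],[0,-0.09,0.215,0.45,0,0,0.1],[0.01,-0.11,0.26,0.54,0,0,0.1],[0.02,-0.13,0.31,0.64,0.01,-0.02,0.1],[0.04,-0.1466,0.3468,0.72,0.02,-0.042,0.1],[0.04,-0.1466,0.3468,0.72,0.02,-0.042,0.1],[0.04,-0.1466,0.3468,0.72,0.02,-0.042,0.1]]'; python3 -c "
from h import *
lipst();st();go([.533,-.200,.1],-.05,.03,-1)
fr=snap('z')
save(fr['side'],'pics/sz2.png',195,75,315,195,1.3)"
```

```text
t: 36.0
eef_pos: [0.5323, -0.2004, 0.2196]
ee_rot: [-1.547, 1.516, -3.089]
force: [-0.2, 0.5, -2.1]
width: 0.0194
t 36.0 lip s,l,z 0.6736 -0.1131 0.1403 world [ 0.654 -0.197  0.14 ] noseup deg -3.1 head 1.7 F [-0.2  0.5 -2.1] M [ 0.03 -0.13  0.02] w 0.0194 q [-0.01  0.22 -0.2   0.   -1.2   1.61]
t 36.0 tcp [ 0.5323 -0.2004  0.2196] grasp [ 0.5333 -0.2003  0.2384] w 0.0194 F [-0.2  0.5 -2.1] q [-0.01  0.22 -0.2   0.   -1.2   1.61]
x [-0.055 -0.003 -0.999] z [ 0.029 -1.     0.001]
row [0.1382, 0.0074, -0.0005] [-0.001, 0.001, 0.005] rows>= 2.2
```

View pics/sz2.png

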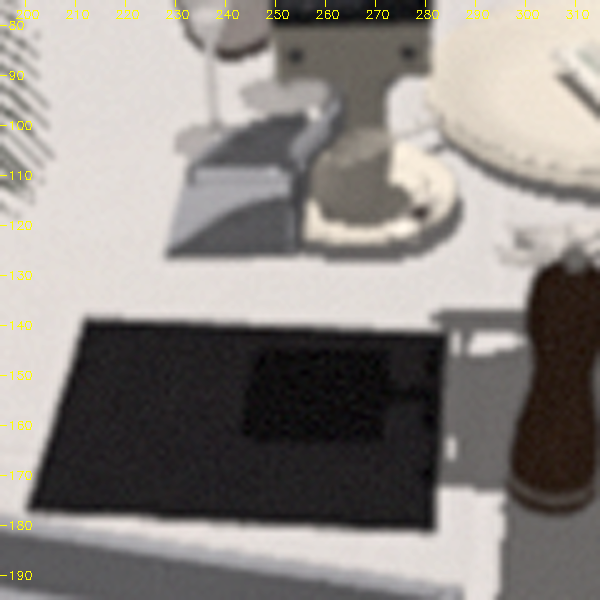

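```bash
python3 -m crank '[[0.04,0.002,0,0,0,0.01,0.1],[0.09,0.004,0,0,0,0.03,0.1],[0.12,0.006,0,0,0,0.05,0.1],[0.13,0.007,0,0,0,0.05,0.1],[0.138,0.0074,0,0,0,0.05,0.1],[0.138,0.0074,0,0,0,0.05,0.1]]'; python3 -c "
from h import *
lipst();st()
fr=snap('A')
save(fr['side'],'pics/sA2.png',195,95,315,195,1.3)"
```

```text
t: 36.85
eef_pos: [0.5327, -0.2001, 0.0833]
ee_rot: [-0.642, 1.569, -2.183]
force: [-0.6, -0.4, -2.0]
width: 0.0196
t 36.85 lip s,l,z 0.6781 -0.1121 0.0106 world [ 0.659 -0.196  0.011] noseup deg -0.1 head 1.7 F [-0.6 -0.4 -2. ] M [-0.07  0.12 -0.03] w 0.0196 q [-0.01  0.32 -0.41  0.   -0.84  1.61]
t 36.85 tcp [ 0.5327 -0.2001  0.0833] grasp [ 0.5328 -0.2001  0.1021] w 0.0196 F [-0.6 -0.4 -2. ] q [-0.01  0.32 -0.41  0.   -0.84  1.61]
x [-0.001 -0.002 -1.   ] z [ 0.03  -1.     0.002]
```

View pics/sA2.png

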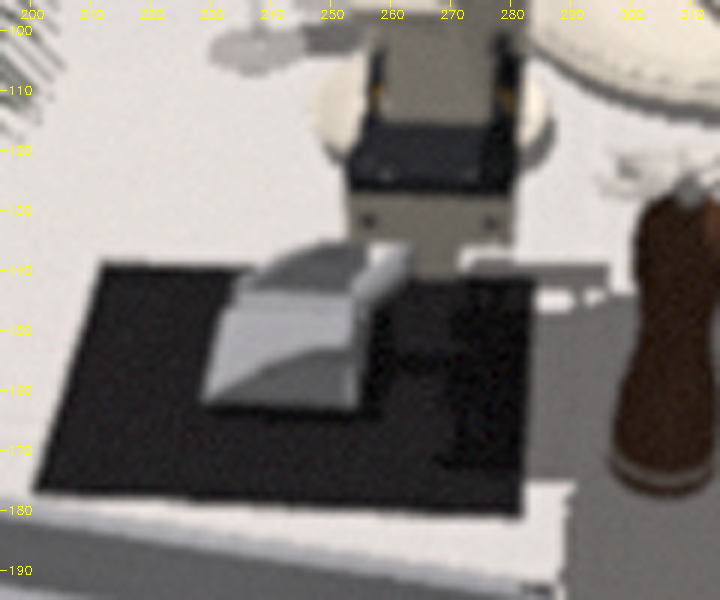

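```bash
python3 -m crank '[[0.003,0,0,0,0,0,0.1],[0.006,0,0,0,0,0,0.1],[0.006,0,0,0,0,0,0.1]]'; python3 -c "
from h import *
lipst()"
```

```text
t: 37.33
eef_pos: [0.5321, -0.2004, 0.0778]
ee_rot: [-0.686, 1.569, -2.227]
force: [-5.1, 2.7, 8.5]
width: 0.0197
t 37.33 lip s,l,z 0.6775 -0.1125 0.0052 world [ 0.658 -0.197  0.005] noseup deg -0.1 head 1.7 F [-5.1  2.7  8.5] M [1.04 1.63 0.04] w 0.0197 q [-0.01  0.33 -0.41  0.   -0.83  1.61]
```

```bash
python3 -m crank '[[0,0,0,0,0,0,0.4],[0,0,0,0,0,0,0.5],[0,0,0,0,0,0,0.6],[0,0,0,0,0,0,0.6],[-0.04,0,0,0,0,0,0.6],[-0.1,0,0,0,0,0,0.6],[-0.16,0,0,0,0,0,0.6],[-0.19,0,0,0,0,0,0.6],[-0.19,0,0,0,0,0,0.6]]' 20; python3 -c "
from h import *
st()
fr=snap('C',{'t':('top',100,95,360,270)})
save(fr['side'],'pics/sC2.png',195,95,315,195,1.3)
for p in[(.37,.3165,.2),]: go(p,0,-.126,-1)"
```

```text
t: 38.45
eef_pos: [0.5337, -0.2004, 0.2696]
ee_rot: [1.007, 1.567, -0.534]
force: [-0.7, -1.0, -1.7]
width: 0.0528
t 38.45 tcp [ 0.5337 -0.2004  0.2696] grasp [ 0.5336 -0.2003  0.2884] w 0.0528 F [-0.7 -1.  -1.7] q [-0.01  0.16 -0.16  0.   -1.25  1.61]
x [ 0.003 -0.002 -1.   ] z [ 0.03  -1.     0.002]
row [0.0848, -0.1467, -0.5211] [0.155, 0.001, 0.002] rows>= 8.8
```

View pics/sC2.png

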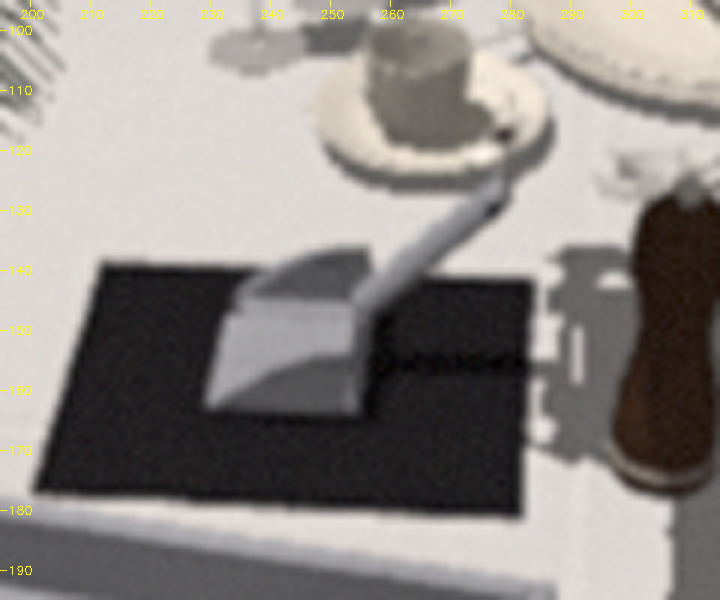

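View pics/t_C.png

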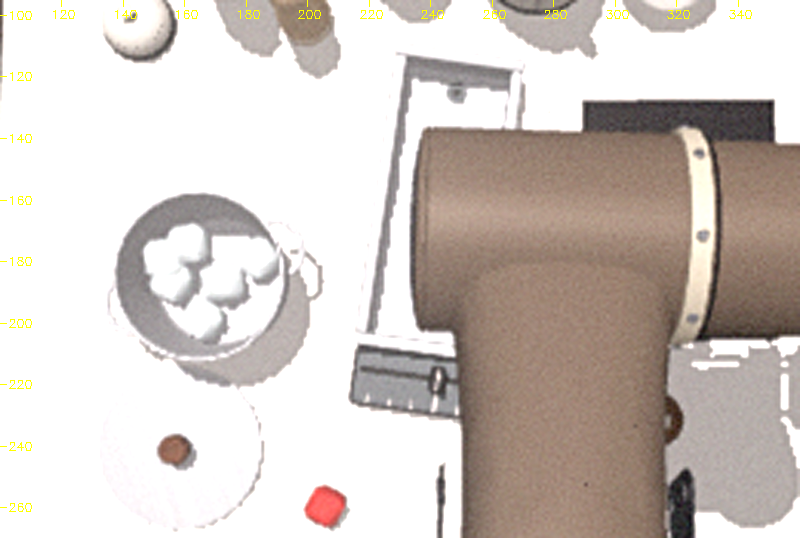

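```bash
python3 - <<'E'
from h import *
T=load("top","C");S=load("side","C")
def brown(f,u0,v0,u1,v1):
    h=cv2.cvtColor(f["pixels"],cv2.COLOR_RGB2HSV)[v0:v1,u0:u1]
    m=((h[...,0]<14)&(h[...,1]>90)).astype(np.uint8);n,l,s,c=cv2.connectedComponentsWithStats(m);k=1+np.argmax(s[1:,4]);print(s[k]);return c[k]+[u0,v0]
a=brown(T,140,225,175,255);b=brown(S,305,285,345,325)
print(a,b,tri(T,a,S,b),plane(T,a,.037))
# same knob on the bucket at the start for bias: jaw-measured (.583,.2746)
T0=load("top","a");S0=load("side","a")
a=brown(T0,150,150,185,185);b=brown(S0,205,235,240,262);print(tri(T0,a,S0,b))
save(T,"pics/tC3.png",125,145,215,220,1.0);save(S,"pics/sC3.png",195,220,290,300,1.3)
E
```

```text
[12 12  9  8 53]
[ 13  14  13  14 146]
[155.83018868 240.58490566] [324.04794521 305.50684932] (array([0.37046511, 0.31944814, 0.03979368]), np.float64(0.0006859749773254196)) [0.37053044 0.32010174 0.037     ]
[11 13 10  9 61]
[ 11   6  13  14 145]
(array([0.58461301, 0.27256347, 0.14585786]), np.float64(0.0015531504534315424))
```

View pics/tC3.png

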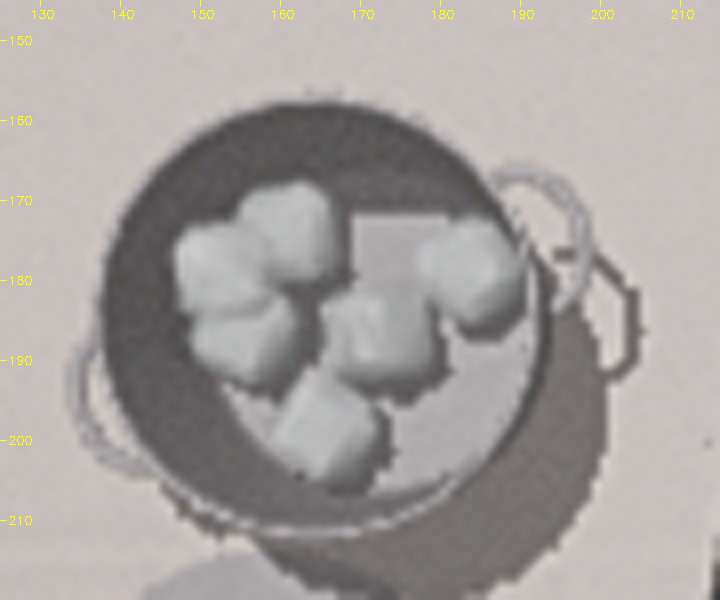

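View pics/sC3.png

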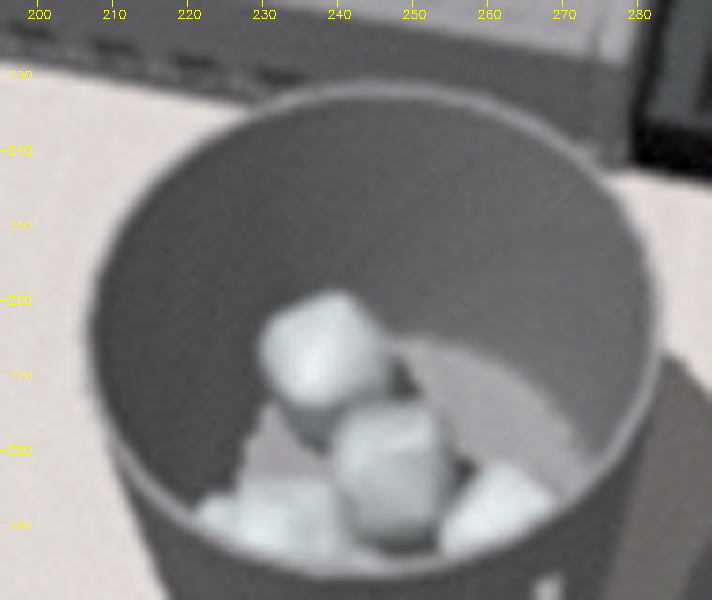

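```bash
python3 - <<'E'
from h import *
from scipy.optimize import least_squares
T=load("top","C");S=load("side","C")
t=[(103,300),(320,103),(548,300),(320,533),(168,165),(165,465),(485,475)]
s=[(87,330),(375,83),(660,300),(370,575),(160,195),(600,180),(130,465),(600,482)]
def c(f,pts,x0,y0,k):
    P=np.array([plane(f,(x0+a/k,y0+b/k),.115)[:2] for a,b in pts])
    r=least_squares(lambda v:np.hypot(*(P-v[:2]).T)-v[2],[.54,.28,.08]);print(r.x.round(4),(r.fun*1000).round(1))
c(T,t,125,145,8);c(S,s,195,220,7.495)
E
```

```text
[0.5374 0.2766 0.0783] [ 1.6 -1.6  0.4 -1.5  0.5 -0.7  1.3]
[0.5364 0.2816 0.0779] [ 0.9  3.2 -0.8  0.2 -3.2 -1.2  0.4  0.5]
```

```bash
python3 -m crank '[[0,-0.015,-0.055,0.02,0,0,0.6],[0,-0.03,-0.11,0.04,0,0,0.6],[0,-0.05,-0.17,0.06,0,0,0.6],[0,-0.065,-0.23,0.08,0,0,0.6],[0,-0.08,-0.285,0.1,0,0,0.6],[0,-0.095,-0.34,0.12,0,0,0.6],[0.01,-0.11,-0.395,0.13,0,0,0.7],[0.02,-0.125,-0.45,0.14,0,0,0.7],[0.04,-0.14,-0.505,0.155,0,0,0.7],[0.06,-0.147,-0.522,0.155,0,0,0.7]]'; python3 -c "
from h import *
st();go([.3705,.3195,.0395],0,-.126,-1)"
```

```text
t: 39.8
eef_pos: [0.3685, 0.3193, 0.204]
ee_rot: [-0.654, 1.566, -2.348]
force: [0.4, 0.1, -0.5]
width: 0.0612
t 39.8 tcp [0.3685 0.3193 0.204 ] grasp [0.3685 0.3193 0.2228] w 0.0612 F [ 0.4  0.1 -0.5] q [ 1.12  0.07 -0.42 -0.   -1.09  0.33]
x [-0.003 -0.003 -1.   ] z [-0.123 -0.992  0.004]
row [0.1833, 0.0025, -0.0012] [0.003, 0.004, 0.003] rows>= 2.9
```

```bash
python3 -m crank '[[0.06,0.0025,-0.001,0,0.004,0.003,0.7],[0.12,0.0025,-0.001,0,0.004,0.003,0.7],[0.17,0.0025,-0.001,0,0.004,0.003,0.7],[0.183,0.0025,-0.001,0,0.004,0.003,0.7],[0.183,0.0025,-0.001,0,0.004,0.003,0.2],[0.183,0.0025,-0.001,0,0.004,0.003,0.2],[0.183,0.0025,-0.001,0,0.004,0.003,0.2],[0.183,0.0025,-0.001,0,0.004,0.003,0.2],[0.183,0.0025,-0.001,0,0.004,0.003,0.2],[0.183,0.0025,-0.001,0,0.004,0.003,0.2]]' 25; python3 -c "
from h import *
st()"; python3 -m crank '[[-0.03,0,0,0,0,0,0.2],[-0.09,0,0,0,0,0,0.2],[-0.15,0,0,0,0,0,0.2],[-0.16,0,0,0,0,0,0.2],[-0.16,0,0,0,0,0,0.2]]'; python3 -c "
from h import *
st();go([.5375,.2805,.20],0,-.126,-1)
fr=snap('D',{'s':('side',180,150,400,330)})"
```

```text
t: 41.05
eef_pos: [0.3724, 0.318, 0.0244]
ee_rot: [2.669, 1.567, 0.973]
force: [-2.0, -2.2, 8.9]
width: 0.0293
t 41.05 tcp [0.3724 0.318  0.0244] grasp [0.3724 0.3179 0.0432] w 0.0293 F [-2.  -2.2  8.9] q [ 1.11  0.29 -0.64  0.   -0.63  0.34]
x [ 0.002  0.003 -1.   ] z [-0.125 -0.992 -0.004]
t: 41.68
eef_pos: [0.3717, 0.3173, 0.1836]
ee_rot: [2.872, 1.566, 1.176]
force: [-0.1, -0.3, -2.5]
width: 0.0292
t 41.67 tcp [0.3717 0.3173 0.1836] grasp [0.3716 0.3172 0.2024] w 0.0292 F [-0.1 -0.3 -2.5] q [ 1.11  0.08 -0.45 -0.   -1.03  0.34]
x [ 0.002  0.004 -1.   ] z [-0.126 -0.992 -0.004]
row [0.0025, 0.1692, 0.0157] [0.0, -0.004, -0.001] rows>= 2.7
```

View pics/s_D.png

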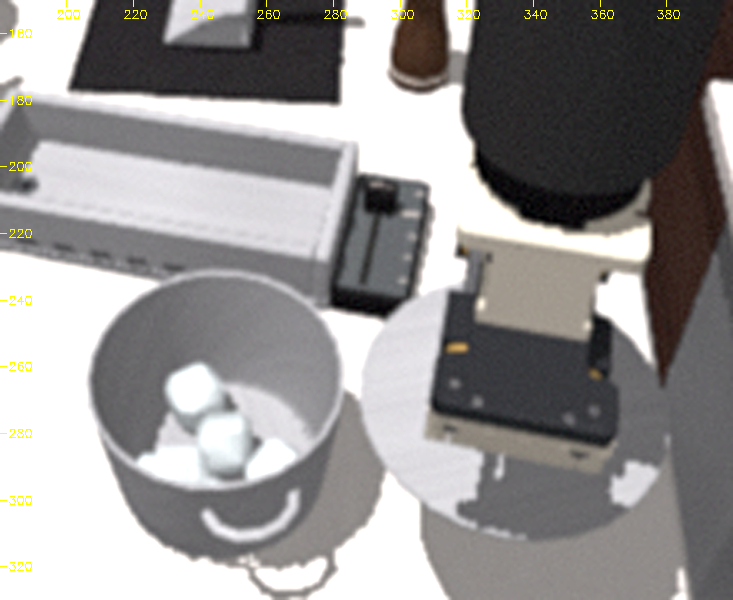

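```bash
python3 -m crank '[[0,0.03,0.003,0,0,0,0.2],[0,0.07,0.006,0,0,0,0.2],[0,0.11,0.01,0,0,0,0.2],[0,0.15,0.014,0,0,0,0.2],[0,0.171,0.0157,0,-0.004,0,0.2],[0,0.171,0.0157,0,-0.004,0,0.2],[0,0.171,0.0157,0,-0.004,0,0.2]]'; python3 -c "
from h import *
st();go([.5395,.2805,.155],0,-.126,-1)
fr=snap('E',{'s':('side',150,170,330,330),'t':('top',100,95,300,270)})"
```

```text
t: 42.65
eef_pos: [0.5387, 0.2801, 0.1821]
ee_rot: [-0.164, 1.568, -1.86]
force: [-0.4, -0.3, -1.7]
width: 0.0294
t 42.65 tcp [0.5387 0.2801 0.1821] grasp [0.5387 0.2801 0.2009] w 0.0294 F [-0.4 -0.3 -1.7] q [ 0.8   0.28 -0.21  0.   -1.09  0.64]
x [-0.001 -0.003 -1.   ] z [-0.125 -0.992  0.003]
row [0.0459, 0.0008, -0.0007] [0.0, 0.003, 0.001] rows>= 0.7
```

View pics/s_E.png

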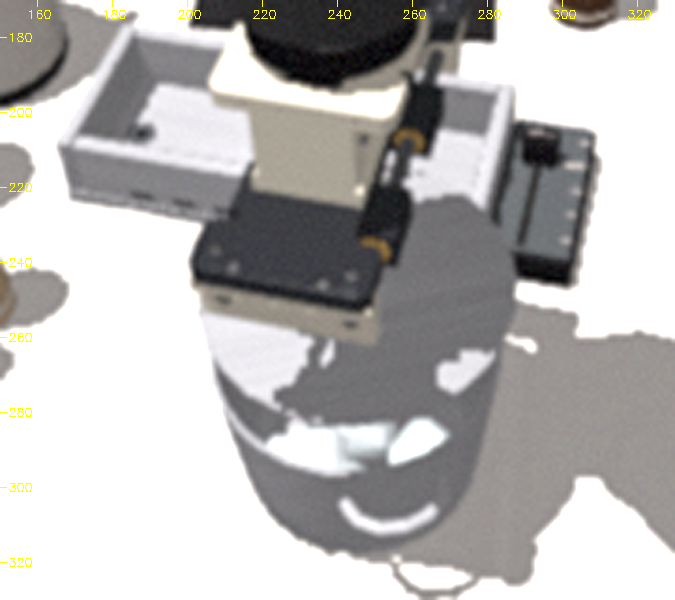

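Lid is over the bucket; lowering it in steps.

```bash
python3 -m crank '[[0.015,0.0008,-0.0007,0,0,0,0.2],[0.03,0.0008,-0.0007,0,0.003,0,0.2],[0.042,0.0008,-0.0007,0,0.003,0,0.2],[0.045,0.0008,-0.0007,0,0.003,0,0.2],[0.045,0.0008,-0.0007,0,0.003,0,0.2]]'; python3 -c "
from h import *
st()"; python3 -m crank '[[0.003,0,0,0,0,0,0.2],[0.005,0,0,0,0,0,0.2],[0.005,0,0,0,0,0,0.2]]'; python3 -c "
from h import *
st()"
```

```text
t: 43.38
eef_pos: [0.5405, 0.2808, 0.138]
ee_rot: [2.334, 1.569, 0.638]
force: [-0.1, 0.1, -2.0]
width: 0.0296
t 43.38 tcp [0.5405 0.2808 0.138 ] grasp [0.5405 0.2808 0.1568] w 0.0296 F [-0.1  0.1 -2. ] q [ 0.8   0.32 -0.26  0.   -0.99  0.65]
x [ 0.001  0.001 -1.   ] z [-0.125 -0.992 -0.001]
t: 43.75
eef_pos: [0.5405, 0.2808, 0.1333]
ee_rot: [2.472, 1.569, 0.776]
force: [0.2, 0.4, -2.0]
width: 0.0293
t 43.75 tcp [0.5405 0.2808 0.1333] grasp [0.5404 0.2808 0.1521] w 0.0293 F [ 0.2  0.4 -2. ] q [ 0.8   0.32 -0.26  0.   -0.98  0.65]
x [ 0.001  0.001 -1.   ] z [-0.125 -0.992 -0.001]
```

```bash
python3 -m crank '[[0.0015,0,0,0,0,0,0.2],[0.003,0,0,0,0,0,0.2],[0.003,0,0,0,0,0,0.2]]'; python3 -c "
from h import *
st()"; python3 -m crank '[[0.001,0,0,0,0,0,0.2],[0.001,0,0,0,0,0,0.2]]'; python3 -c "
from h import *
st()"
```

```text
t: 44.12
eef_pos: [0.5407, 0.281, 0.1318]
ee_rot: [2.302, 1.568, 0.606]
force: [-3.1, -1.3, 8.7]
width: 0.0294
t 44.12 tcp [0.5407 0.281  0.1318] grasp [0.5407 0.281  0.1506] w 0.0294 F [-3.1 -1.3  8.7] q [ 0.8   0.33 -0.27  0.   -0.98  0.65]
x [ 0.002  0.002 -1.   ] z [-0.125 -0.992 -0.002]
t: 44.38
eef_pos: [0.5408, 0.281, 0.1317]
ee_rot: [2.265, 1.567, 0.569]
force: [-6.8, -2.0, 15.3]
width: 0.0296
t 44.38 tcp [0.5408 0.281  0.1317] grasp [0.5407 0.281  0.1505] w 0.0296 F [-6.8 -2.  15.3] q [ 0.8   0.33 -0.27  0.   -0.97  0.65]
x [ 0.003  0.002 -1.   ] z [-0.124 -0.992 -0.002]
```

Seated at the expected height, about 0.107 m. Releasing and retreating.

```bash
python3 -m crank '[[-0.001,0,0,0,0,0,0.5],[-0.001,0,0,0,0,0,0.6],[-0.001,0,0,0,0,0,0.7],[-0.001,0,0,0,0,0,0.7],[-0.04,0,0,0,0,0,0.7],[-0.1,0,0,0,0,0,0.7],[-0.15,0,0,0,0,0,0.7],[-0.16,-0.05,0,0,0,0,0.7],[-0.16,-0.11,0,0,0,0,0.7],[-0.16,-0.17,-0.05,0,0,0,0.7]]'; python3 -m crank '[[0,0,-0.06,0,0,0,0.7],[0,0,-0.12,0,0,0,0.7],[0,0,-0.18,0,0,0,0.7],[0,0,-0.18,0,0,0,0.7],[0,0,-0.18,0,0,0,0.7],[0,0,-0.18,0,0,0,0.7],[0,0,-0.18,0,0,0,0.7],[0,0,-0.18,0,0,0,0.7]]'; python3 -c "
from h import *
st()
fr=snap('F',{'s':('side',140,100,350,330),'t':('top',100,95,360,270)})
save(fr['side'],'pics/ctlF.png',275,195,320,250)"
```

```text
t: 45.62
eef_pos: [0.3869, 0.339, 0.2901]
ee_rot: [2.658, 1.567, 0.96]
force: [1.8, 1.5, 1.1]
width: 0.0613
t: 46.62
eef_pos: [0.4112, 0.5182, 0.2902]
ee_rot: [2.627, 1.568, 0.93]
force: [0.3, -0.1, 0.5]
width: 0.0614
t 46.62 tcp [0.4112 0.5182 0.2902] grasp [0.4112 0.5182 0.309 ] w 0.0614 F [ 0.3 -0.1  0.5] q [ 1.19  0.3   0.08  0.   -1.34  0.25]
x [ 0.002  0.002 -1.   ] z [-0.126 -0.992 -0.002]
```

View pics/s_F.png

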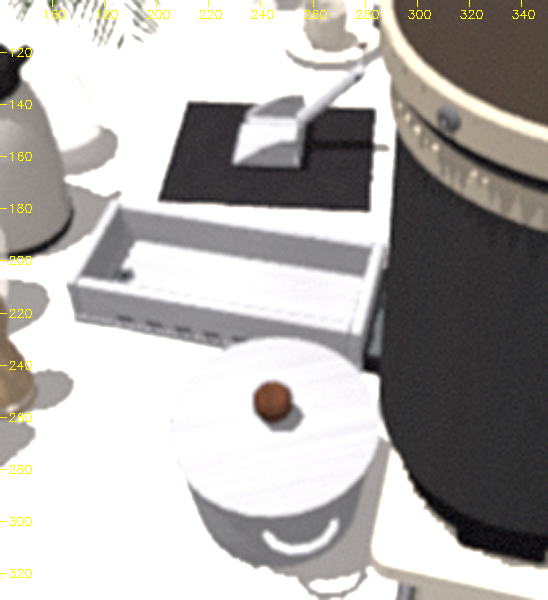

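View pics/t_F.png

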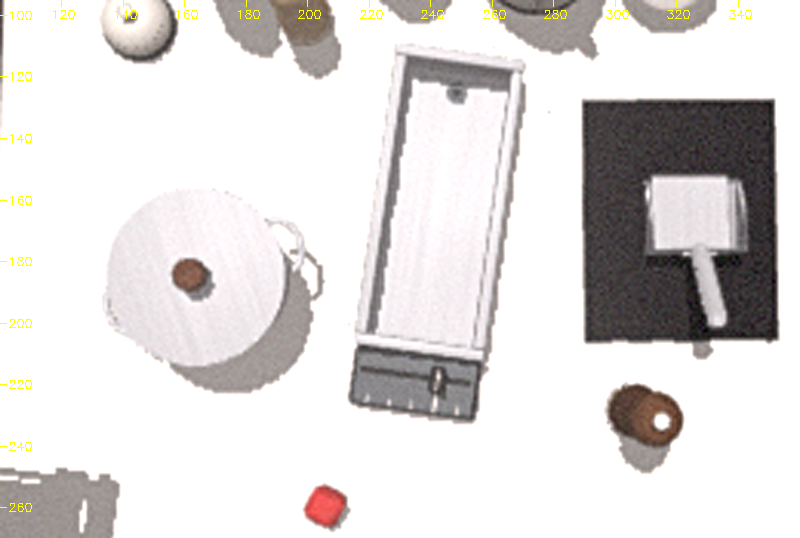

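View pics/ctlF.png

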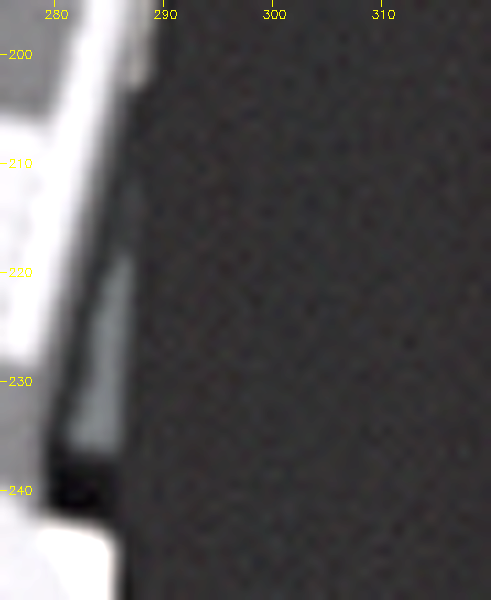

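```bash
python3 - <<'E'
from h import *
T=load("top","F");S=load("side","F")
def brown(f,u0,v0,u1,v1):
    h=cv2.cvtColor(f["pixels"],cv2.COLOR_RGB2HSV)[v0:v1,u0:u1]
    m=((h[...,0]<14)&(h[...,1]>90)).astype(np.uint8);n,l,s,c=cv2.connectedComponentsWithStats(m);k=1+np.argmax(s[1:,4]);return c[k]+[u0,v0]
a=brown(T,145,165,180,205);b=brown(S,225,235,265,275);print(tri(T,a,S,b))
save(T,"pics/ctlTF.png",210,195,260,235,1.3)
save(S,"pics/lidF.png",195,220,295,330,1.1)
E
```

```text
(array([0.53787104, 0.2843466 , 0.14754985]), np.float64(0.001532880878242193))
```

View pics/ctlTF.png

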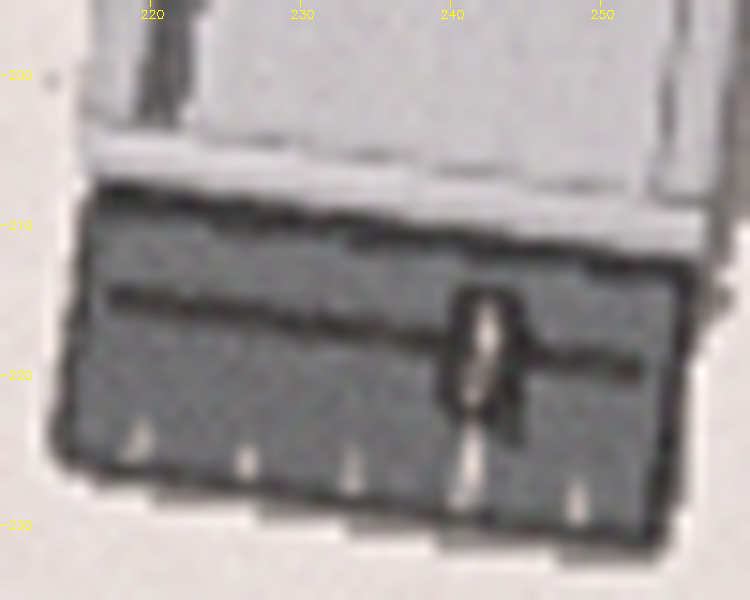

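View pics/lidF.png

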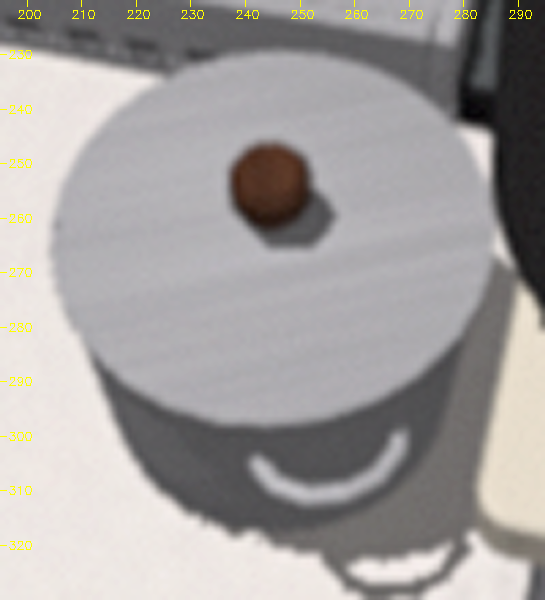

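```bash
python3 -c "
from station import *
print(job_done())"
```

```text
the job is handed in; nothing more can be done
None
```

I finished the whole job and handed it in at about 47 s of the 184 s allowed; the hand-in gives no verdict.

I lifted the lid off and set it on the table, then slid the control to the long mark. I scooped all six ice cubes into the bucket in two loads (two, then four). Between the lift and the first pour the bucket was knocked about 5 cm aside, so I measured it again before pouring. I then laid the scoop back on the mat and put the lid back on.

Last checks from the cameras:
- **Ice:** I counted all six cubes in the bucket before closing it, and the well is empty.
- **Lid:** it is level and about 2–5 mm off the bucket's centre, against a limit of 13 mm. The gripper height gave a seated lid at about 0.107 m. The camera put the knob 1.6 mm higher than its starting reading, which I took as measurement noise; even as a real lift it would still be within tolerance.
- **Scoop:** it lies flat on the mat.
- **Control:** it lines up with the long mark to within about 1 mm.
- **Other objects:** the pepper mill is upright, the red look-alike is untouched, and the arm is clear of everything.

Two things did not go cleanly. The scoop turned about 10 degrees in the grip during the first load, and I pressed it flat again on the well floor. While sliding it forward after that, I briefly pressed too hard (a reading of about 60 N in all, against a 120 N limit) and backed off.

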